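# Build up the rotor and tachometer posts for a reaction wheel test

## Robot

A 6-joint arm with a two-finger parallel gripper is mounted at the origin on the work surface. World frame = base frame: x ahead of the robot, y to its left, z up, the work surface at z = 0. Lengths are in mm, angles in rad, forces in N, time in s.
With the tool pointing down it reaches from about 300 to 850 mm from the base axis. Payload 5.4 kg.
Tool frame: the origin (TCP) lies at the very end of the fingers, on their centre line; the grasp point (between the pads) lies 19 mm behind it; z points along the fingers, y is the line along which they close (so a half turn about z gives the same grasp; the last joint's range is limited). The gripper opens to 85 mm and grips with 20 to 120 N. Pads are 22 mm wide; open, the fingers measure 114 mm over their backs; the gripper's body (76 mm by 85 mm) begins 54 mm behind the grasp point. The pads swing forward as they close: fully open they stand 13 mm farther back than shut.
Start: joints at [0.925, 0.158, 1.597, -0, 1.386, -0.21], TCP at [242.735, 521.235, 208.999] pointing down, gripper open.
Joint ranges: [-2.91, 2.91], [-0.94, 2.29], [0.18, 2.7], [-1.29, 4.43], [0.17, 2.64], [-3, 3]. Speed limits (rad/s): [2.57, 2.57, 3.14, 3.14, 3.14, 3.14].

## Interface

Orientations are given as a unit quaternion [x, y, z, w].
In Python, from plant import bot, viewer, workorder gives the robot as it stands.
- The arm moves only by the tool send_rows, never from a script. Its argument "targets" is a list of rows, each an object of numbers: "fingers": the closure in counts, from 0 (fully open) to 255 (shut); "tx", "ty", "tz": the shift along the tool's x, y, z in cm; "roll": the turn about the tool's z in degrees. In form: [{"fingers": .., "tx": .., "ty": .., "tz": .., "roll": ..}, ...]. A call has 1 to 12 rows; each row shifts and turns the commanded pose from where the row before left it, along the tool's axes as they then stand; what a row does not reach is not made up. A row lasts 1/12 s, in which the tool goes at most 41.7 mm and 7.16 degrees, less where a joint would pass 70% of its speed; a pose out of reach is approached as far as the arm can. A call is refused whole if a number of a shift passes 4.17 or a number of a turn 7.16, either way. A call with a gripper value outside its range is refused whole. The fingers move at their own pace and stop on an object; "grip_force" is the grip in N (left out, the last holds). Time passes only in rows, so rows that do not move let the fingers close. It gives the time, the measured TCP pose, the force, the opening and the grip force at its end, in the units of the state.
- bot.get_state(): the state, without advancing time (a new reading comes with each control period).
- viewer.get_image(name): name is "side" or "top" or "wrist"; returns the picture (480x640x3 uint8, red, green, blue); there is no depth.
- viewer.get_calibration(name): a dict with "K" (3x3 intrinsics, pixels), "cam_to_world" (4x4, takes a point from camera to world coordinates); the wrist camera has in their place "tool_from_camera" (4x4, takes a point from camera to tool coordinates, whose origin is the TCP and whose axes are the flange's). Camera axes: x right, y down, z forward; pixel columns grow to the right and rows downward; lengths in mm; the calibration is good to about 2 mm. The wrist camera is an equidistant fisheye: a pixel r from the principal point sees the ray r / f radians off the axis. A picture is of the moment at which its call begins: read the wrist's pose just before it. get_calibration takes no time and is no camera call.
- workorder.job_done(): hands the job in; it is judged then, once.
The state is a dict: "time_s": time; "joint_positions": joint angles; "qd": joint speeds; "effort": joint torques, N m; "position": TCP position; "eef_rot": TCP orientation; "contact_force": force on the tool from outside, world axes, zero at the start; "torque": the same for the moment, N m; "opening": finger opening in mm; "grasp_force": force on a finger pad.
Only numpy, scipy, OpenCV 4.12 (cv2) and the standard library are available. Lean on these libraries where they do the work, as an engineer would, in place of code of your own. Each camera call takes 0.05 s, during which the arm holds its last target. There are 200 camera calls.

## Task

Build up both posts for the next run: on the crank fixture's spindle put the round iron foot, then the steel flywheel hub up, then the brass sleeve on top; on the blue stand's post put the square iron foot, then the enamel tachometer housing dial up. The sleeve and the housing stand behind the stock shelf's rail, so they have to come up over it; lower every part fully home over its post without dropping it, and leave the amber jar and the orange ring where they are.

Things in the scene. Friction and masses are not known exactly. Their poses are not given: they have to be found in the camera images.
- round_foot: Grey cast iron mounting foot with a ROUND base: base disc 70 mm diameter, 12 mm thick; on it a round boss 44 mm diameter rising to 28 mm overall (grip the boss). Through bore 24 mm. About 0.4 kg. Origin at the centre of its underside, z up along its bore axis. Lies flat on the bench, boss up.
- square_foot: Grey cast iron mounting foot with a SQUARE base: base 70 x 70 mm, 12 mm thick, with four dark bolt holes; on it a round boss 44 mm diameter rising to 28 mm overall (grip the boss). Through bore 24 mm. About 0.4 kg. Origin at the centre of its underside, z up along its bore axis. Lies flat on the bench, boss up.
- flywheel: Bright steel mock flywheel: disc 96 mm diameter, 12 mm thick, six dark spots on top; on it a dark hub 44 mm diameter rising to 34 mm overall (grip the hub). Through bore 24 mm. About 0.8 kg. Origin at the centre of its underside, z up along its bore axis. Lies flat on the bench, hub up.
- sleeve: Brass rotor shaft sleeve: plain tube 44 mm outside diameter, 60 mm tall, through bore 24 mm, about 0.45 kg. Origin at the centre of its underside, z up along its bore axis. Stands upright on the stock shelf.
- tacho: Chipped cream enamel tachometer housing: upright cylinder 56 mm diameter, about 54 mm tall with a round white dial on top; from below a bore 24 mm diameter runs 40 mm deep, closed at the top. About 0.3 kg. Origin at the centre of its underside, z up along its bore axis. Stands dial up on the stock shelf.
- spindle: Geared spindle fixture, fixed: green gearbox with a red-knobbed hand crank low on its robot side; on top a dark round spindle plate 90 mm diameter, whose top face is 53 mm above the bench. A steel post 16 mm diameter stands 85 mm up from the plate (its top 15 mm taper to 6 mm diameter; tip 138 mm above the bench). Origin on the post axis at bench level, z up. Stack here: round foot (its underside ends 53 mm above the origin), flywheel (81 mm), sleeve (115 mm).
- pickup_stand: Pickup stand, fixed: blue square base 100 x 100 mm, 30 mm tall, no crank. A steel post 16 mm diameter stands 55 mm up from the base's top (its top 15 mm taper to 6 mm diameter; tip 85 mm above the bench). Origin on the post axis at bench level, z up. Stack here: square foot (its underside ends 30 mm above the origin), tachometer housing (58 mm).
- stock_shelf: Low oak stock shelf, fixed: 110 mm deep (its x), 310 mm wide (its y), board 60 mm above the bench; steel retaining rails along the front and back edges, their tops 88 mm above the bench (28 mm above the board). Three things stand on it in a row along its y, about 100 mm apart. Origin at the centre of its underside, z up.
- jar: Small amber glass jar with a red cap, 40 mm diameter, 55 mm tall, standing on the stock shelf: a bystander, not to be moved. Origin at the centre of its underside, z up.
- rubber_ring: Orange buffer ring, 60 mm outside diameter, 22 mm tall, lying on the bench: a bystander, not to be moved. Origin at the centre of its underside, z up.
Not all that is in view belongs to the job. What is shaped like the spindle but brown is not meant.

How it is judged:
By the outcome, as a careful person would: the job done as asked, in the order asked, and still so for the second after the job is handed in, with the robot touching nothing.
It also fails if it takes over 136 s, if anything falls off the work surface, if the arm or the gripper's body presses on something with over 40 N, if the wrist force passes 120 N, or if a joint passes its speed limit or range.

## Working session

There is one attempt and no reset: what is moved stays moved. The work goes in short steps, Python scripts to look and compute and a tool call to move; the robot and the scene stay as the last step left them, time stands still between calls to the robot, and variables do not carry over. Pictures are saved under pics/ and viewed, at most 14 in all, crops included, and the job is handed in when it is done.

Besides the shell and the picture viewer there is one more tool, called after "Emit:" as name(argument=value, ...) on one line, values as JSON. send_rows: Moves the arm, as the interface text tells. Its arguments: {"type":"object","properties":{"targets":{"type":"array"},"grip_force":{"type":"number"}},"required":["targets"]}

```bash
mkdir -p pics; ls; python3 - <<'E'
from plant import bot, viewer
import cv2, numpy as np
s=bot.get_state(); print(s)
for n in("top","side"):
    cv2.imwrite(f"pics/{n}0.png",viewer.get_image(n)[:,:,::-1]); c=viewer.get_calibration(n); print(n,np.round(c["K"],1).tolist(),np.round(c["cam_to_world"],3).tolist())
c=viewer.get_calibration("wrist");print({k:np.round(v,3).tolist() if not isinstance(v,str) else v for k,v in c.items()})
E
```

```text
pics
{'time_s': 0.0, 'joint_positions': array([ 9.24928101e-01,  1.59063691e-01,  1.59827739e+00,  4.67808732e-06,
        1.38618750e+00, -2.10064307e-01]), 'qd': array([-0.00059103,  0.0001435 ,  0.00014036, -0.00179403, -0.00032969,
        0.00056668]), 'effort': array([-4.83243566e-04, -3.95991790e+01, -3.31432557e+01, -1.75119239e-04,
        8.40804249e-03, -1.12331392e-06]), 'position': array([242.32425113, 520.7183237 , 207.98610125]), 'eef_rot': array([ 2.16181992e-01,  9.76352605e-01, -8.79711445e-04, -4.03817539e-04]), 'contact_force': array([ 0.25047665, -0.29705084, -0.1646982 ]), 'torque': array([ 0.01982564, -0.02720897,  0.02572198]), 'grasp_force': 0.0, 'opening': 85.8948250782547}
top [[511.4, 0.0, 322.7], [0.0, 511.4, 237.3], [0.0, 0.0, 1.0]] [[-0.017, -0.987, 0.161, 282.567], [-1.0, 0.018, 0.007, 78.46], [-0.01, -0.161, -0.987, 1238.419], [0.0, 0.0, 0.0, 1.0]]
side [[493.8, 0.0, 314.5], [0.0, 493.8, 240.6], [0.0, 0.0, 1.0]] [[-0.944, 0.19, -0.268, 796.04], [0.329, 0.526, -0.784, 1081.336], [-0.008, -0.829, -0.56, 792.581], [0.0, 0.0, 0.0, 1.0]]
{'K': [[371.648, 0.0, 320.085], [0.0, 371.648, 238.486], [0.0, 0.0, 1.0]], 'tool_from_camera': [[0.0, -0.953, -0.302, 78.433], [1.0, 0.0, -0.001, 0.316], [0.001, -0.302, 0.953, -163.55], [0.0, 0.0, 0.0, 1.0]]}
```

View pics/top0.png

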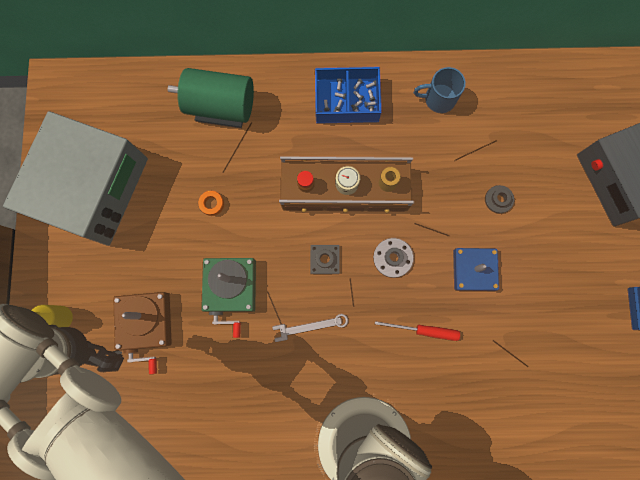

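View pics/side0.png

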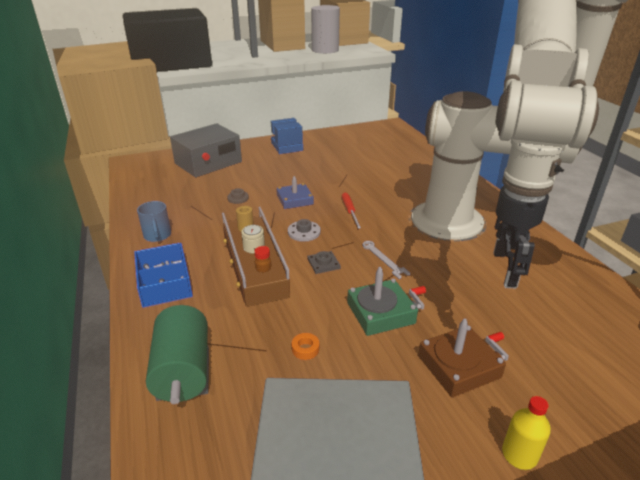

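The top view shows the green spindle plate at about (228,279), with the brown decoy at (137,322). The blue stand is at (477,269), the round foot (500,199), the square foot (325,259) and the flywheel (394,257). On the shelf are the jar (305,181), tacho (347,178) and sleeve (391,177), and the ring is at (211,203). I'll take a closer crop for exact pixels.

```bash
cat > h.py <<'E'
import numpy as np, cv2
from scipy.spatial.transform import Rotation as R
from plant import bot, viewer
def ray(n,u,v,s=None):
    c=viewer.get_calibration(n);K=np.array(c["K"])
    a,b=(u-K[0,2])/K[0,0],(v-K[1,2])/K[1,1]
    if n!="wrist": T=np.array(c["cam_to_world"]);d=np.array([a,b,1])
    else:
        r=np.hypot(a,b);d=np.array([a/r*np.sin(r),b/r*np.sin(r),np.cos(r)]) if r>1e-9 else np.array([0,0,1.])
        Tt=np.eye(4);Tt[:3,:3]=R.from_quat(s["eef_rot"]).as_matrix();Tt[:3,3]=s["position"];T=Tt@np.array(c["tool_from_camera"])
    return T[:3,3],T[:3,:3]@d
def at(n,u,v,z,s=None):
    o,d=ray(n,u,v,s);return (o+d*(z-o[2])/d[2])[:2].round(1)
def proj(n,P,s=None):
    c=viewer.get_calibration(n);K=np.array(c["K"])
    if n!="wrist": T=np.array(c["cam_to_world"])
    else:
        Tt=np.eye(4);Tt[:3,:3]=R.from_quat(s["eef_rot"]).as_matrix();Tt[:3,3]=s["position"];T=Tt@np.array(c["tool_from_camera"])
    p=(np.atleast_2d(P)-T[:3,3])@T[:3,:3]
    if n!="wrist": q=p[:,:2]/p[:,2:]
    else:
        h=np.linalg.norm(p[:,:2],axis=1);q=p[:,:2]*(np.arctan2(h,p[:,2])/h)[:,None]
    return q*[K[0,0],K[1,1]]+K[:2,2]
def circ(c,r,z):
    t=np.linspace(0,2*np.pi,60);return np.c_[c[0]+r*np.cos(t),c[1]+r*np.sin(t),0*t+z]
def go(dx,dy):
    "world shift -> tool cm, at present yaw"
    M=R.from_quat(bot.get_state()["eef_rot"]).as_matrix();return (M.T@[dx,dy,0]/10).round(2)
E
python3 - <<'E'
from h import *
im=cv2.imread("pics/top0.png")
p=dict(spindle=(228,279,53),stand=(477,269,30),round=(500,198,28),square=(325,258,28),fly=(394,257,12),jar=(305,181,115),tacho=(347,178,114),sleeve=(391,177,120),ring=(211,203,22),decoy=(137,322,53))
for k,v in p.items(): print(k,at("top",*v))
c=cv2.resize(im[150:310,190:530],None,fx=2.35,fy=2.35,interpolation=cv2.INTER_CUBIC);cv2.imwrite("pics/crop1.png",c)
E
```

```text
spindle [381.9 308.3]
stand [ 397.  -276.5]
round [ 568.4 -343.8]
square [429.9  82.3]
fly [431.3 -84.1]
jar [595.8 124.2]
tacho [601.3  28.8]
sleeve [599.9 -70.2]
ring [570.9 358.2]
decoy [286.9 516.2]
```

View pics/crop1.png

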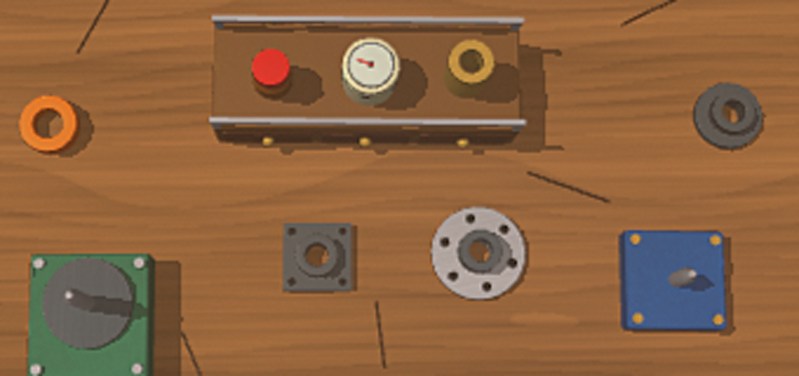

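Emit:
send_rows(targets=[{"tx":-2.9,"ty":-2.84,"tz":0,"fingers":0},{"tx":-2.9,"ty":-2.84},{"tx":-2.9,"ty":-2.84},{"tx":-2.9,"ty":-2.84},{"tx":-2.9,"ty":-2.84},{"tx":-2.9,"ty":-2.84},{"tx":-2.9,"ty":-2.84},{"tx":-2.9,"ty":-2.84},{"tx":-2.9,"ty":-2.84},{"tx":-2.9,"ty":-2.84},{"tx":-2.9,"ty":-2.84},{"tx":-2.9,"ty":-2.84}], grip_force=60)

```text
schema error: expected keys fingers, tx, ty, tz, roll
```

Emit:
send_rows(targets=[{"tx":-2.8,"ty":-2.8,"tz":0.8},{"tx":-2.8,"ty":-2.8,"tz":0.8},{"tx":-2.8,"ty":-2.8,"tz":0.8},{"tx":-2.8,"ty":-2.8,"tz":0.8},{"tx":-2.8,"ty":-2.8,"tz":0.8},{"tx":-2.8,"ty":-2.8,"tz":0.8},{"tx":-2.8,"ty":-2.8,"tz":0.8},{"tx":-2.8,"ty":-2.8,"tz":0.8},{"tx":-2.8,"ty":-2.8,"tz":0.8},{"tx":-2.8,"ty":-2.8,"tz":0.8},{"tx":-2.8,"ty":-2.5,"tz":0.8},{"tx":0}])

```text
schema error: expected keys fingers, tx, ty, tz, roll
```

```bash
python3 - <<'E'
from h import *
import json
p=dict(round=(501.5,198.1,28),square=(325.3,258.1,28),fly=(395.1,256.8,34),flyd=(393.8,257.7,12),sleeve=(390.4,176.4,120),tacho=(347.9,177.7,114),plate=(227.4,278.9,53),tip=(219.4,275.5,138),stand=(478,268.8,30),stip=(483.6,267,85))
for k,v in p.items(): print(k,at("top",*v))
s=bot.get_state();print(s["position"],s["eef_rot"],s["time_s"],s["contact_force"])
cv2.imwrite("pics/w1.png",viewer.get_image("wrist")[:,:,::-1])
cv2.imwrite("pics/top1.png",viewer.get_image("top")[:,:,::-1])
E
```

```text
round [ 568.1 -347.4]
square [429.7  81.5]
fly [429.  -83.8]
flyd [429.6 -83.6]
sleeve [601.4 -68.9]
tacho [601.9  26.8]
plate [382.1 309.7]
tip [382.6 310.5]
stand [ 397.4 -278.9]
stip [ 396.  -275.5]
[242.39571859 520.76342406 208.08467781] [ 2.16157836e-01  9.76358053e-01 -7.85646181e-04 -3.54040911e-04] 0.1 [ 0.16382116  0.24924387 -0.13818335]
```

View pics/w1.png

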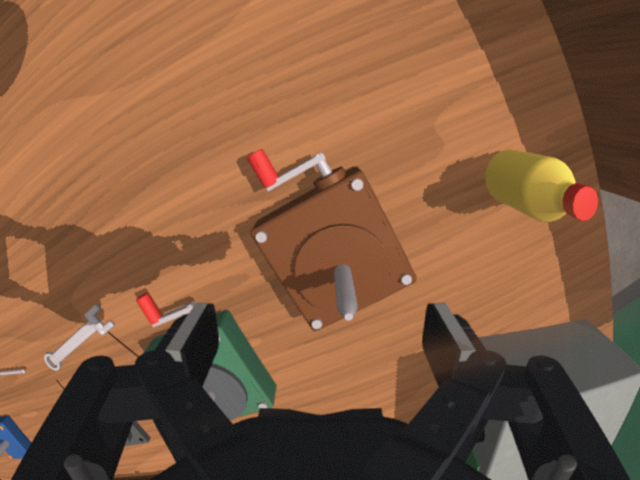

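The rows were refused because they need all keys. The wrist view shows the brown decoy below at about (335,265), with the pads at the bottom at (195,340) and (450,340), so nothing has moved. I'll resend.

Emit:
send_rows(targets=[{"tx":-2.9,"ty":-2.84,"tz":0,"fingers":0,"roll":0},{"tx":-2.9,"ty":-2.84,"tz":0,"fingers":0,"roll":0},{"tx":-2.9,"ty":-2.84,"tz":0,"fingers":0,"roll":0},{"tx":-2.9,"ty":-2.84,"tz":0,"fingers":0,"roll":0},{"tx":-2.9,"ty":-2.84,"tz":0,"fingers":0,"roll":0},{"tx":-2.9,"ty":-2.84,"tz":0,"fingers":0,"roll":0},{"tx":-2.9,"ty":-2.84,"tz":0,"fingers":0,"roll":0},{"tx":-2.9,"ty":-2.84,"tz":0,"fingers":0,"roll":0},{"tx":-2.9,"ty":-2.84,"tz":0,"fingers":0,"roll":0},{"tx":-2.9,"ty":-2.84,"tz":0,"fingers":0,"roll":0},{"tx":-2.9,"ty":-2.84,"tz":0,"fingers":0,"roll":0},{"tx":-2.9,"ty":-2.84,"tz":0,"fingers":0,"roll":0}], grip_force=60)

```text
time_s: 1.2
position: [414.5, 63.4, 209.1]
eef_rot: [0.216, 0.976, 0.0, 0.0]
contact_force: [0.8, 0.9, -0.5]
opening: 85.3
grasp_force: 0.0
```

Emit:
send_rows(targets=[{"tx":-2.8,"ty":-2.8,"tz":0.8,"fingers":0,"roll":0},{"tx":-2.8,"ty":-2.8,"tz":0.8,"fingers":0,"roll":0},{"tx":-2.8,"ty":-2.8,"tz":0.8,"fingers":0,"roll":0},{"tx":-2.8,"ty":-2.8,"tz":0.8,"fingers":0,"roll":0},{"tx":-2.8,"ty":-2.8,"tz":0.8,"fingers":0,"roll":0},{"tx":-2.8,"ty":-2.8,"tz":0.8,"fingers":0,"roll":0},{"tx":-2.8,"ty":-2.8,"tz":0.8,"fingers":0,"roll":0},{"tx":-2.8,"ty":-2.8,"tz":0.8,"fingers":0,"roll":0},{"tx":-2.8,"ty":-2.8,"tz":0.8,"fingers":0,"roll":0},{"tx":-2.8,"ty":-2.8,"tz":0.8,"fingers":0,"roll":0},{"tx":-2.8,"ty":-2.8,"tz":0.8,"fingers":0,"roll":0},{"tx":0,"ty":0,"tz":0,"fingers":0,"roll":0}])

```text
time_s: 2.2
position: [562.7, -349.4, 116.5]
eef_rot: [0.218, 0.976, -0.0, -0.002]
contact_force: [-0.2, 0.7, -0.0]
opening: 85.4
grasp_force: 0.0
```

```bash
cat > snap.py <<'E'
import sys; from h import *
s=bot.get_state();im=viewer.get_image("wrist")[:,:,::-1].copy();cv2.imwrite(f"pics/{sys.argv[1]}.png",im)
np.save(f"pics/{sys.argv[1]}.npy",np.r_[s["position"],s["eef_rot"]])
print(np.round(s["position"],1),np.round(s["eef_rot"],4),round(s["time_s"],2),np.round(s["contact_force"],1),round(s["opening"],1),np.round(s["joint_positions"],2))
E
python3 snap.py w2
```

```text
[ 562.7 -349.4  116.5] [ 0.2184  0.9759 -0.     -0.0016] 2.2 [-0.2  0.7 -0. ] 85.4 [-0.74  0.46  1.41 -0.    1.27 -1.87]
```

View pics/w2.png

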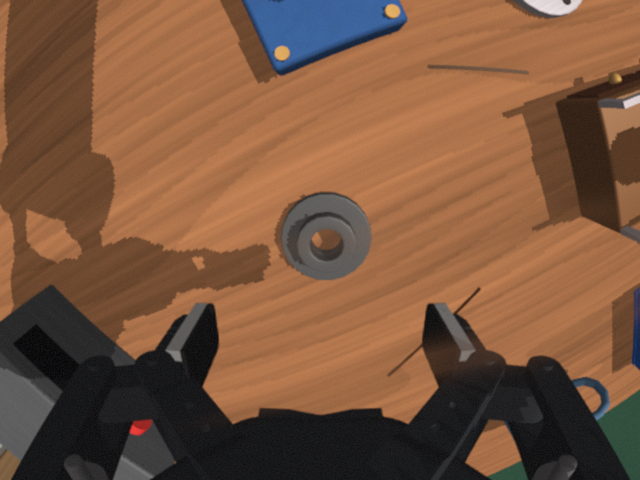

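The wrist view shows the round foot with its bore at about (327,240) and its disc outline centred near (326,236). I'll compute its position and check the outline.

```bash
cat > fit.py <<'E'
from h import *
from scipy.optimize import minimize
def load(n):
    v=np.load(f"pics/{n}.npy");return cv2.imread(f"pics/{n}.png"),dict(position=v[:3],eef_rot=v[3:])
def fit(mask,rings,xy0,s,cam="wrist"):
    "best centre so that the hull of the rings (r,z) covers the mask"
    mb=mask.astype(np.float32)
    def cost(p):
        h=cv2.convexHull(np.vstack([proj(cam,circ(p,r,z),s) for r,z in rings]).astype(np.float32))
        m=np.zeros(mask.shape,np.uint8);cv2.fillConvexPoly(m,np.round(h*16).astype(np.int32),1,cv2.LINE_8,4)
        return -(np.minimum(m,mb).sum()/np.maximum(m,mb).sum())
    b=minimize(cost,xy0,method="Nelder-Mead",options=dict(initial_simplex=np.array(xy0)+[[0,0],[8,0],[0,8]],xatol=.1,fatol=1e-5))
    return b.x.round(1),round(-b.fun,3)
def near(mask,u,v,r):
    k=np.zeros(mask.shape,np.uint8);cv2.circle(k,(int(u),int(v)),r,1,-1);return (mask>0)&(k>0)
E
python3 - <<'E'
from fit import *
im,s=load("w2")
print("bore",at("wrist",327,240,28,s),"bench disc",at("wrist",326,236,9,s))
hsv=cv2.cvtColor(im,cv2.COLOR_BGR2HSV)
m=near(hsv[...,1]<60,326,238,60);m=cv2.morphologyEx(m.astype(np.uint8),cv2.MORPH_CLOSE,np.ones((25,25)))
c=at("wrist",327,240,28,s);print(m.sum(),fit(m,[(35,0),(35,12),(22,28)],c,s))
x=fit(m,[(35,0),(35,12),(22,28)],c,s)[0]
print(go(*(x-s["position"][:2])))
E
```

```text
bore [ 566.8 -345.8] bench disc [ 569.1 -347.4]
6075 (array([ 572.1, -348.4]), np.float64(0.913))
[-0.81  0.49 -0.  ]
```

The fitted mask probably includes shadow. The bore, the disc and the top camera agree on (568,-347), so I'll grip there with the TCP at z≈18. That keeps the palm clear of the 138 mm post tip when the foot is placed.

Emit:
send_rows(targets=[{"tx":-0.38,"ty":0.44,"tz":3.0,"fingers":0,"roll":0},{"tx":0,"ty":0,"tz":3.0,"fingers":0,"roll":0},{"tx":0,"ty":0,"tz":2.5,"fingers":0,"roll":0},{"tx":0,"ty":0,"tz":1.35,"fingers":0,"roll":0},{"tx":0,"ty":0,"tz":0,"fingers":200,"roll":0},{"tx":0,"ty":0,"tz":0,"fingers":200,"roll":0},{"tx":0,"ty":0,"tz":0,"fingers":200,"roll":0},{"tx":0,"ty":0,"tz":0,"fingers":200,"roll":0},{"tx":0,"ty":0,"tz":0,"fingers":200,"roll":0},{"tx":0,"ty":0,"tz":0,"fingers":200,"roll":0},{"tx":0,"ty":0,"tz":0,"fingers":200,"roll":0},{"tx":0,"ty":0,"tz":0,"fingers":200,"roll":0}])

```text
time_s: 3.25
position: [569.0, -341.6, 22.9]
eef_rot: [0.216, 0.976, -0.0, 0.0]
contact_force: [0.6, 0.5, 0.1]
opening: 18.5
grasp_force: 0.0
```

```bash
python3 snap.py w3
```

```text
[ 569.  -341.6   22.9] [ 2.162e-01  9.763e-01 -1.000e-04  2.000e-04] 3.25 [0.6 0.5 0.1] 18.5 [-0.72  0.57  1.46  0.    1.11 -1.86]
```

View pics/w3.png

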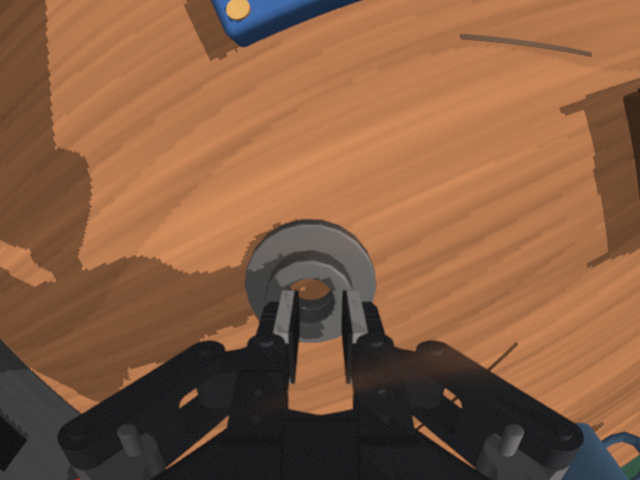

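```bash
python3 - <<'E'
from fit import *
im,s=load("w3")
M=R.from_quat(s["eef_rot"]).as_matrix()
for z in (0,-10,-19): print(z,proj("wrist",s["position"]+M@[0,0,z],s),proj("wrist",s["position"]+M@[11,9,z],s),proj("wrist",s["position"]+M@[-11,9,z],s))
print(at("wrist",313,285,28,s),at("wrist",311,283,12,s), M[:,0])
b=bot.get_state();print(b["position"],b["opening"])
c=cv2.resize(im[200:400,200:440],None,fx=3,fy=3,interpolation=cv2.INTER_CUBIC);cv2.imwrite("pics/w3c.png",c)
E
```

```text
0 [[319.63875519 290.84092594]] [[338.54841705 269.97581989]] [[337.68946324 310.58072876]]
-10 [[319.60009138 300.16244363]] [[339.55868202 278.41402368]] [[338.57109334 320.60360963]]
-19 [[319.5618079  309.41524569]] [[340.56179237 286.8351779 ]] [[339.43566173 330.49417356]]
[ 562.7 -342.1] [ 567.8 -346. ] [-9.06513789e-01  4.22175911e-01 -5.00025291e-04]
[ 568.91858623 -341.54612292   22.72783164] 18.15138081876139
```

View pics/w3c.png

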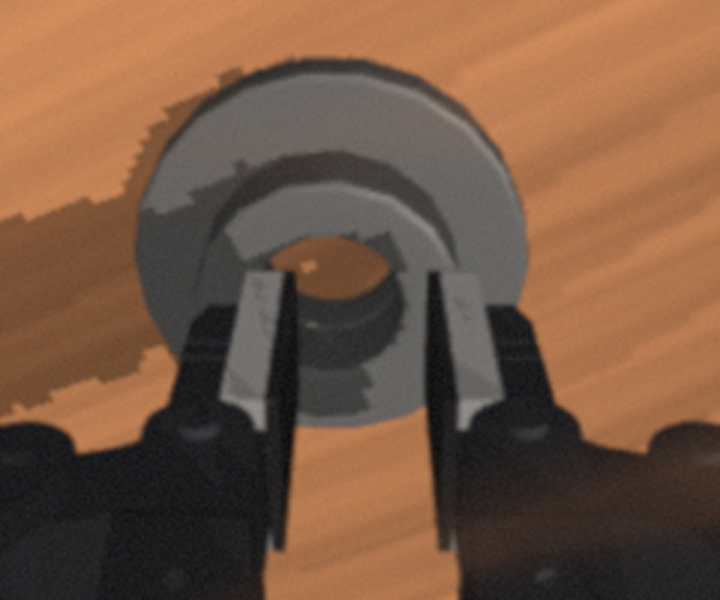

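The crop shows the pads closed above the boss, with their ends at image row ~290 and the opening at 18 mm, so the grip missed high. Before going lower I'll work out where the finger ends really are.

```bash
python3 - <<'E'
from fit import *
s=dict(position=np.zeros(3),eef_rot=[0,0,0,1])
for y,X in ((42.7,(428,303)),(9.1,(343.5,290))):
  print(y,X)
  for x in (11,0):
    for z in (0,-10,-20,-30,-35): print(x,z,proj("wrist",[x,y,z],s).round(0))
im,s3=load("w3"); print(at("wrist",312,300,28,s3),at("wrist",310.5,301,28,s3),at("wrist",310.3,279,12,s3))
E
```

```text
42.7 (428, 303)
11 0 [[408. 269.]]
11 -10 [[412. 278.]]
11 -20 [[418. 287.]]
11 -30 [[423. 297.]]
11 -35 [[426. 302.]]
0 0 [[406. 290.]]
0 -10 [[410. 299.]]
0 -20 [[415. 309.]]
0 -30 [[420. 320.]]
0 -35 [[423. 326.]]
9.1 (343.5, 290)
11 0 [[339. 270.]]
11 -10 [[340. 278.]]
11 -20 [[341. 288.]]
11 -30 [[342. 298.]]
11 -35 [[343. 304.]]
0 0 [[338. 291.]]
0 -10 [[339. 300.]]
0 -20 [[340. 310.]]
0 -30 [[342. 322.]]
0 -35 [[342. 328.]]
[ 569.6 -345.9] [ 569.8 -346.8] [ 565.6 -345.3]
```

```bash
python3 - <<'E'
from fit import *
P=np.array([242.4,520.8,208.])
M=R.from_quat([.2162,.9764,0,0]).as_matrix()
for z in(0,-20,-36): print(z,[proj("side",P+M@[0,y,z]).round(0).tolist() for y in(-46,46)])
im=cv2.imread("pics/side0.png");cv2.imwrite("pics/side0c.png",cv2.resize(im[180:320,440:600],None,fx=4,fy=4,interpolation=cv2.INTER_CUBIC))
E
```

```text
0 [[[495.0, 271.0]], [[505.0, 302.0]]]
-20 [[[497.0, 263.0]], [[508.0, 294.0]]]
-36 [[[499.0, 256.0]], [[509.0, 287.0]]]
```

View pics/side0c.png

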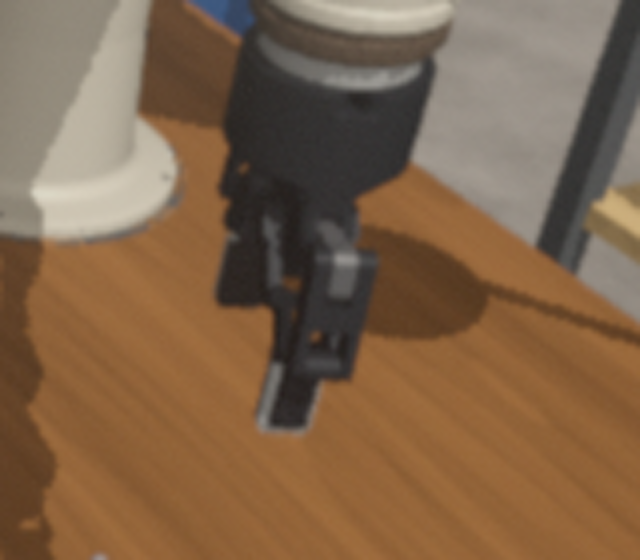

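```bash
python3 - <<'E'
from fit import *
s=dict(position=np.zeros(3),eef_rot=[0,0,0,1])
for u,v in ((260,409),(382,409),(320,415)):
  o,d=ray("wrist",u,v,s)
  print(u,v,[(x,(o+d*(x-o[0])/d[0]).round(0).tolist()) for x in (20,30,38,42)])
# depth scale from disc/boss size in w3: fit camera height offset
im,s3=load("w3")
def w(c,r,z,dz):
  q=dict(s3);q["position"]=s3["position"]+[0,0,dz];p=proj("wrist",circ(c,r,z),q);return np.ptp(p[:,0]).round(1),np.ptp(p[:,1]).round(1),p.mean(0).round(1)
for dz in(0,10,20,25): print(dz,w((568,-347),35,12,dz),w((568,-347),22,28,dz))
E
```

```text
260 409 [(20, [20.0, -13.0, -103.0]), (30, [30.0, -11.0, -114.0]), (38, [38.0, -9.0, -122.0]), (42, [42.0, -8.0, -126.0])]
382 409 [(20, [20.0, 14.0, -103.0]), (30, [30.0, 12.0, -114.0]), (38, [38.0, 10.0, -122.0]), (42, [42.0, 9.0, -126.0])]
320 415 [(20, [20.0, 0.0, -105.0]), (30, [30.0, 0.0, -115.0]), (38, [38.0, 0.0, -123.0]), (42, [42.0, 0.0, -127.0])]
0 (np.float64(134.6), np.float64(122.8), array([310. , 282.5])) (np.float64(92.1), np.float64(82.1), array([308.9, 297.4]))
10 (np.float64(128.5), np.float64(118.2), array([310.5, 275.1])) (np.float64(87.6), np.float64(79.1), array([309.4, 288.6]))
20 (np.float64(122.8), np.float64(114.0), array([310.9, 268.3])) (np.float64(83.5), np.float64(76.2), array([309.9, 280.6]))
25 (np.float64(120.2), np.float64(111.9), array([311.1, 265.1])) (np.float64(81.5), np.float64(74.8), array([310.2, 276.8]))
```

The side camera agrees: the finger ends sit about 22 mm short of the reported TCP when shut, and 36 mm short when open. I'll correct for that by opening, going down to reported z≈-3.5 and closing.

Emit:
send_rows(targets=[{"tx":-0.17,"ty":-0.46,"tz":0,"fingers":0,"roll":0},{"tx":0,"ty":0,"tz":0,"fingers":0,"roll":0},{"tx":0,"ty":0,"tz":0,"fingers":0,"roll":0},{"tx":0,"ty":0,"tz":0,"fingers":0,"roll":0},{"tx":0,"ty":0,"tz":0,"fingers":0,"roll":0},{"tx":0,"ty":0,"tz":0,"fingers":0,"roll":0},{"tx":0,"ty":0,"tz":1.3,"fingers":0,"roll":0},{"tx":0,"ty":0,"tz":1.3,"fingers":0,"roll":0},{"tx":0,"ty":0,"tz":0,"fingers":0,"roll":0},{"tx":0,"ty":0,"tz":0,"fingers":200,"roll":0},{"tx":0,"ty":0,"tz":0,"fingers":200,"roll":0},{"tx":0,"ty":0,"tz":0,"fingers":200,"roll":0}])

```text
time_s: 4.3
position: [568.7, -346.6, -3.2]
eef_rot: [0.216, 0.976, -0.0, 0.0]
contact_force: [0.2, 1.4, 0.4]
opening: 51.4
grasp_force: 0.0
```

Emit:
send_rows(targets=[{"tx":0,"ty":0,"tz":0,"fingers":200,"roll":0},{"tx":0,"ty":0,"tz":0,"fingers":200,"roll":0},{"tx":0,"ty":0,"tz":0,"fingers":200,"roll":0},{"tx":0,"ty":0,"tz":0,"fingers":200,"roll":0}])

```text
time_s: 4.63
position: [568.9, -347.0, -2.2]
eef_rot: [0.216, 0.976, -0.001, 0.001]
contact_force: [-1.6, 0.2, 5.8]
opening: 40.5
grasp_force: 60.0
```

Emit:
send_rows(targets=[{"tx":0,"ty":0,"tz":-1.5,"fingers":200,"roll":0},{"tx":0,"ty":0,"tz":-3,"fingers":200,"roll":0},{"tx":0,"ty":0,"tz":-4,"fingers":200,"roll":0},{"tx":0,"ty":0,"tz":-4,"fingers":200,"roll":0},{"tx":0,"ty":0,"tz":-4,"fingers":200,"roll":0},{"tx":0,"ty":0,"tz":-1.5,"fingers":200,"roll":0},{"tx":0,"ty":0,"tz":0,"fingers":200,"roll":0},{"tx":0,"ty":0,"tz":0,"fingers":200,"roll":0}])

```text
time_s: 5.3
position: [568.5, -346.2, 176.9]
eef_rot: [0.216, 0.976, -0.0, 0.0]
contact_force: [0.3, 0.6, -4.3]
opening: 40.3
grasp_force: 61.3
```

```bash
python3 snap.py w4; python3 -c "
import cv2;im=cv2.imread('pics/w4.png');cv2.imwrite('pics/w4c.png',cv2.resize(im[180:420,180:460],None,fx=2.5,fy=2.5))"
```

```text
[ 568.5 -346.2  176.9] [ 2.161e-01  9.764e-01 -1.000e-04  4.000e-04] 5.3 [ 0.3  0.6 -4.3] 40.3 [-0.73  0.41  1.35  0.    1.38 -1.86]
```

View pics/w4c.png

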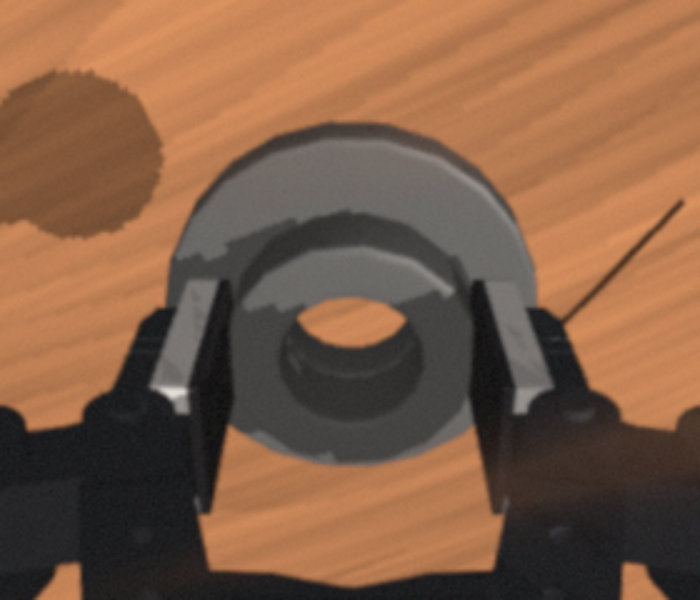

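The foot is held level, with its bore at about image (321,323), which is centred on the tool to within 1 mm. I'll carry it toward the spindle and stop short to look.

Emit:
send_rows(targets=[{"tx":1.2,"ty":1.4,"tz":0,"fingers":200,"roll":0},{"tx":2.0,"ty":2.3,"tz":0,"fingers":200,"roll":0},{"tx":2.6,"ty":3.0,"tz":0,"fingers":200,"roll":0},{"tx":2.6,"ty":3.0,"tz":0,"fingers":200,"roll":0},{"tx":2.6,"ty":3.0,"tz":0,"fingers":200,"roll":0},{"tx":2.6,"ty":3.0,"tz":0,"fingers":200,"roll":0},{"tx":2.6,"ty":3.0,"tz":0,"fingers":200,"roll":0},{"tx":2.6,"ty":3.0,"tz":0,"fingers":200,"roll":0},{"tx":2.6,"ty":3.0,"tz":0,"fingers":200,"roll":0},{"tx":2.6,"ty":3.0,"tz":0,"fingers":200,"roll":0},{"tx":2.6,"ty":3.0,"tz":0,"fingers":200,"roll":0},{"tx":2.6,"ty":3.0,"tz":0,"fingers":200,"roll":0}], grip_force=80)

```text
time_s: 6.35
position: [442.9, 84.3, 173.4]
eef_rot: [0.216, 0.976, -0.0, -0.003]
contact_force: [0.9, 0.4, -2.8]
opening: 39.9
grasp_force: 81.0
```

Emit:
send_rows(targets=[{"tx":2.6,"ty":3.0,"tz":0,"fingers":200,"roll":0},{"tx":2.6,"ty":3.0,"tz":0,"fingers":200,"roll":0},{"tx":2.0,"ty":2.3,"tz":0,"fingers":200,"roll":0},{"tx":1.0,"ty":1.2,"tz":0,"fingers":200,"roll":0},{"tx":0,"ty":0,"tz":0,"fingers":200,"roll":0},{"tx":0,"ty":0,"tz":0,"fingers":200,"roll":0},{"tx":0,"ty":0,"tz":0,"fingers":200,"roll":0},{"tx":0,"ty":0,"tz":0,"fingers":200,"roll":0}])

```text
time_s: 7.02
position: [411.4, 202.1, 175.4]
eef_rot: [0.217, 0.976, -0.001, -0.001]
contact_force: [0.5, -0.5, -3.8]
opening: 39.5
grasp_force: 81.3
```

```bash
python3 snap.py w5; python3 - <<'E'
from fit import *
im,s=load("w4");print(at("wrist",320.8,323.2,207,s)-s["position"][:2])
im,s=load("w5");print(proj("wrist",[[382,310,138],[382,310,53]],s).round(0))
E
```

```text
[411.4 202.1 175.4] [ 2.168e-01  9.762e-01 -6.000e-04 -9.000e-04] 7.02 [ 0.5 -0.5 -3.8] 39.5 [ 0.19 -0.12  1.95 -0.    1.32 -0.94]
[0.67370214 0.24275452]
[[471. 142.]
 [429. 136.]]
```

View pics/w5.png

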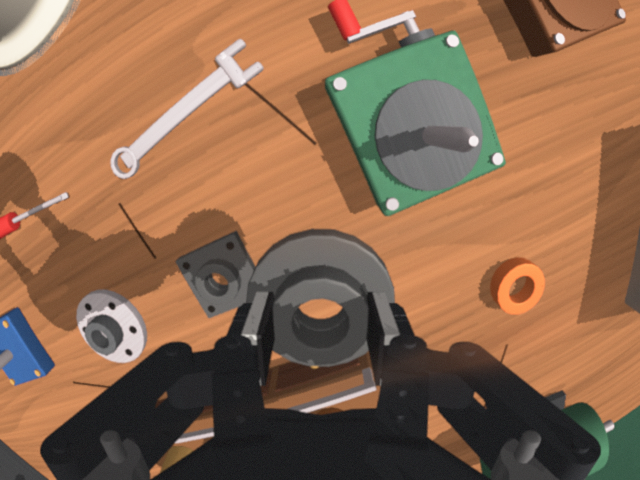

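The post tip at (473,141) and the plate centre at (429,135) match the prediction to 2 px, so the spindle is at (382.5,310.6). I'll move over it.

Emit:
send_rows(targets=[{"tx":1.4,"ty":1.64,"tz":0,"fingers":200,"roll":0},{"tx":2.2,"ty":2.58,"tz":0,"fingers":200,"roll":0},{"tx":2.2,"ty":2.58,"tz":0,"fingers":200,"roll":0},{"tx":1.43,"ty":1.68,"tz":0,"fingers":200,"roll":0},{"tx":0,"ty":0,"tz":0,"fingers":200,"roll":0},{"tx":0,"ty":0,"tz":0,"fingers":200,"roll":0},{"tx":0,"ty":0,"tz":0,"fingers":200,"roll":0},{"tx":0,"ty":0,"tz":0,"fingers":200,"roll":0},{"tx":0,"ty":0,"tz":0,"fingers":200,"roll":0}])

```text
time_s: 7.82
position: [382.5, 309.6, 176.5]
eef_rot: [0.217, 0.976, -0.0, 0.0]
contact_force: [0.0, -0.3, -3.3]
opening: 39.4
grasp_force: 81.6
```

```bash
python3 snap.py w6;python3 -c "
import cv2;im=cv2.imread('pics/w6.png');cv2.imwrite('pics/w6c.png',cv2.resize(im[180:420,180:460],None,fx=2.5,fy=2.5))"
```

```text
[382.5 309.6 176.5] [ 2.171e-01  9.762e-01 -1.000e-04  0.000e+00] 7.82 [ 0.  -0.3 -3.3] 39.4 [ 0.43 -0.03  1.86 -0.    1.31 -0.7 ]
```

View pics/w6c.png

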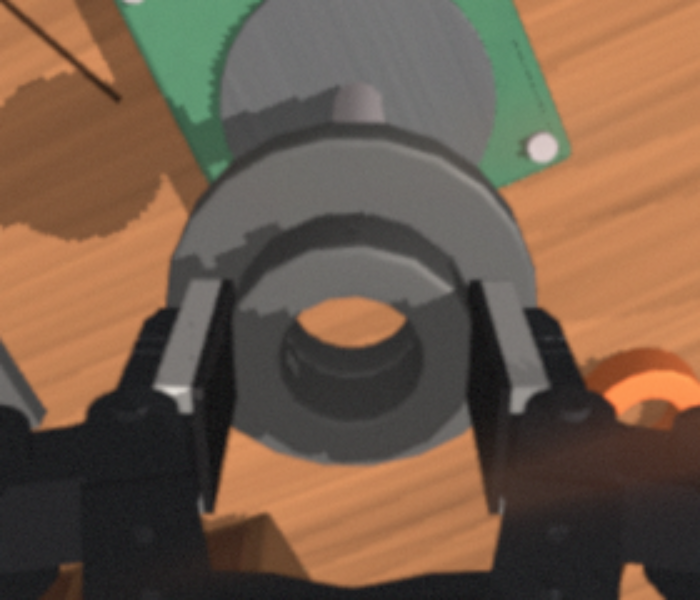

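The post shows at crop (358,105), almost in line with the bore at (352,358). I'll apply a small correction and start down.

Emit:
send_rows(targets=[{"tx":0.06,"ty":0.14,"tz":1.5,"fingers":200,"roll":0},{"tx":0,"ty":0,"tz":1.5,"fingers":200,"roll":0},{"tx":0,"ty":0,"tz":0.8,"fingers":200,"roll":0},{"tx":0,"ty":0,"tz":0.8,"fingers":200,"roll":0},{"tx":0,"ty":0,"tz":0.8,"fingers":200,"roll":0},{"tx":0,"ty":0,"tz":0.8,"fingers":200,"roll":0},{"tx":0,"ty":0,"tz":0.8,"fingers":200,"roll":0},{"tx":0,"ty":0,"tz":0.8,"fingers":200,"roll":0},{"tx":0,"ty":0,"tz":0.8,"fingers":200,"roll":0},{"tx":0,"ty":0,"tz":0.8,"fingers":200,"roll":0},{"tx":0,"ty":0,"tz":0.8,"fingers":200,"roll":0},{"tx":0,"ty":0,"tz":0,"fingers":200,"roll":0}])

```text
time_s: 8.87
position: [380.7, 311.5, 72.5]
eef_rot: [0.216, 0.976, -0.001, -0.001]
contact_force: [-1.5, -0.1, -3.9]
opening: 39.6
grasp_force: 81.6
```

Emit:
send_rows(targets=[{"tx":0,"ty":0,"tz":0.5,"fingers":200,"roll":0},{"tx":0,"ty":0,"tz":0.5,"fingers":200,"roll":0},{"tx":0,"ty":0,"tz":0,"fingers":200,"roll":0}])

```text
time_s: 9.12
position: [381.6, 311.8, 63.6]
eef_rot: [0.216, 0.976, -0.0, -0.0]
contact_force: [-0.5, -0.3, -2.7]
opening: 39.5
grasp_force: 81.6
```

Emit:
send_rows(targets=[{"tx":0,"ty":0,"tz":0.5,"fingers":200,"roll":0},{"tx":0,"ty":0,"tz":0.4,"fingers":200,"roll":0},{"tx":0,"ty":0,"tz":0.2,"fingers":200,"roll":0},{"tx":0,"ty":0,"tz":0,"fingers":200,"roll":0},{"tx":0,"ty":0,"tz":0,"fingers":200,"roll":0}])

```text
time_s: 9.53
position: [382.0, 312.0, 53.4]
eef_rot: [0.216, 0.976, -0.0, -0.0]
contact_force: [0.3, 0.6, -2.7]
opening: 39.2
grasp_force: 81.6
```

Emit:
send_rows(targets=[{"tx":0,"ty":0,"tz":0.1,"fingers":200,"roll":0},{"tx":0,"ty":0,"tz":0.1,"fingers":200,"roll":0},{"tx":0,"ty":0,"tz":0,"fingers":200,"roll":0}])

```text
time_s: 9.78
position: [382.0, 312.1, 51.4]
eef_rot: [0.216, 0.976, -0.0, -0.0]
contact_force: [0.5, 0.7, -3.6]
opening: 39.2
grasp_force: 81.6
```

Emit:
send_rows(targets=[{"tx":0,"ty":0,"tz":0.1,"fingers":200,"roll":0},{"tx":0,"ty":0,"tz":0,"fingers":200,"roll":0},{"tx":0,"ty":0,"tz":0,"fingers":200,"roll":0}])

```text
time_s: 10.03
position: [382.2, 312.2, 51.0]
eef_rot: [0.216, 0.976, 0.0, 0.0]
contact_force: [-1.4, 0.1, 3.5]
opening: 39.6
grasp_force: 82.4
```

Emit:
send_rows(targets=[{"tx":0,"ty":0,"tz":0.07,"fingers":200,"roll":0},{"tx":0,"ty":0,"tz":0,"fingers":200,"roll":0},{"tx":0,"ty":0,"tz":0,"fingers":200,"roll":0}])

```text
time_s: 10.28
position: [382.2, 312.2, 51.0]
eef_rot: [0.216, 0.976, -0.0, 0.0]
contact_force: [-5.3, -1.5, 9.1]
opening: 39.5
grasp_force: 83.1
```

The foot is seated: z has stopped at 51 and the force has reversed. I'll release, rise, and go to the flywheel at (429.3,-83.7).

Emit:
send_rows(targets=[{"tx":0,"ty":0,"tz":0,"fingers":0,"roll":0},{"tx":0,"ty":0,"tz":0,"fingers":0,"roll":0},{"tx":0,"ty":0,"tz":0,"fingers":0,"roll":0},{"tx":0,"ty":0,"tz":0,"fingers":0,"roll":0},{"tx":0,"ty":0,"tz":0,"fingers":0,"roll":0},{"tx":0,"ty":0,"tz":-2,"fingers":0,"roll":0},{"tx":0,"ty":0,"tz":-3.5,"fingers":0,"roll":0},{"tx":0,"ty":0,"tz":-3.5,"fingers":0,"roll":0},{"tx":0,"ty":0,"tz":-1,"fingers":0,"roll":0}])

```text
time_s: 11.03
position: [385.1, 313.5, 155.4]
eef_rot: [0.216, 0.976, 0.003, 0.004]
contact_force: [1.1, 0.8, 1.2]
opening: 85.1
grasp_force: 0.0
```

Emit:
send_rows(targets=[{"tx":-1.4,"ty":-2.2,"tz":0,"fingers":0,"roll":0},{"tx":-2.1,"ty":-3.4,"tz":0,"fingers":0,"roll":0},{"tx":-2.1,"ty":-3.4,"tz":0,"fingers":0,"roll":0},{"tx":-2.1,"ty":-3.4,"tz":0,"fingers":0,"roll":0},{"tx":-2.1,"ty":-3.4,"tz":0,"fingers":0,"roll":0},{"tx":-2.1,"ty":-3.4,"tz":0,"fingers":0,"roll":0},{"tx":-2.1,"ty":-3.4,"tz":0,"fingers":0,"roll":0},{"tx":-2.1,"ty":-3.4,"tz":0,"fingers":0,"roll":0},{"tx":-2.1,"ty":-3.4,"tz":1,"fingers":0,"roll":0},{"tx":-2.1,"ty":-3.4,"tz":2,"fingers":0,"roll":0},{"tx":-0.7,"ty":-1.1,"tz":3,"fingers":0,"roll":0},{"tx":0,"ty":0,"tz":2,"fingers":0,"roll":0}])

```text
time_s: 12.03
position: [429.0, -84.4, 69.6]
eef_rot: [0.218, 0.976, -0.0, 0.0]
contact_force: [0.1, 1.0, -0.6]
opening: 85.4
grasp_force: 0.0
```

Emit:
send_rows(targets=[{"tx":0,"ty":0,"tz":0,"fingers":0,"roll":0},{"tx":0,"ty":0,"tz":0,"fingers":0,"roll":0},{"tx":0,"ty":0,"tz":0,"fingers":0,"roll":0},{"tx":0,"ty":0,"tz":0,"fingers":0,"roll":0}])

```text
time_s: 12.37
position: [430.3, -81.2, 72.8]
eef_rot: [0.216, 0.976, -0.0, 0.002]
contact_force: [0.8, -0.1, 0.3]
opening: 85.4
grasp_force: 0.0
```

```bash
python3 snap.py w7; python3 - <<'E'
from fit import *
cv2.imwrite("pics/top7.png",viewer.get_image("top")[:,:,::-1]);cv2.imwrite("pics/side7.png",viewer.get_image("side")[:,:,::-1])
im,s=load("w7");hsv=cv2.cvtColor(im,cv2.COLOR_BGR2HSV);c=(429.3,-83.7);print(proj("wrist",[[*c,12],[*c,34]],s))
u,v=proj("wrist",[*c,10],s)[0]
m=near(hsv[...,1]<60,u,v,95).astype(np.uint8);m=cv2.morphologyEx(cv2.morphologyEx(m,cv2.MORPH_OPEN,np.ones((3,3))),cv2.MORPH_CLOSE,np.ones((25,25)))
n,l,st,_=cv2.connectedComponentsWithStats(m);k=1+st[1:,4].argmax();print(st[k]);print(fit(l==k,[(48,0),(48,12),(22,34)],c,s))
E
```

```text
[430.3 -81.2  72.8] [ 2.156e-01  9.765e-01 -4.000e-04  1.500e-03] 12.37 [ 0.8 -0.1  0.3] 85.4 [-0.46 -0.05  2.1  -0.    1.09 -1.6 ]
[[315.67090499 249.55368422]
 [315.21909191 262.09247128]]
[  247   173   146   140 15997]
(array([430. , -81.5]), np.float64(0.952))
```

View pics/w7.png

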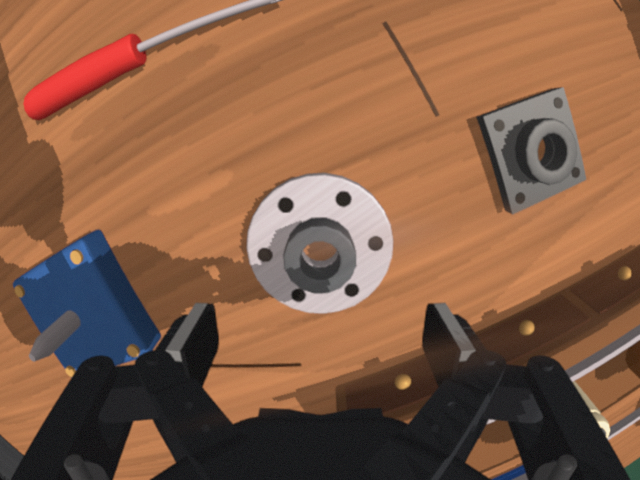

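The wrist view shows the flywheel disc centred at about (320,243), the square foot at (532,150), and the blue stand at the left. The arm is still settling, so I'll wait and refit automatically.

Emit:
send_rows(targets=[{"tx":0,"ty":0,"tz":0,"fingers":0,"roll":0},{"tx":0,"ty":0,"tz":0,"fingers":0,"roll":0},{"tx":0,"ty":0,"tz":0,"fingers":0,"roll":0},{"tx":0,"ty":0,"tz":0,"fingers":0,"roll":0},{"tx":0,"ty":0,"tz":0,"fingers":0,"roll":0}])

```text
time_s: 12.93
position: [429.0, -81.2, 71.2]
eef_rot: [0.216, 0.976, -0.0, -0.0]
contact_force: [-0.3, -0.1, -0.3]
opening: 85.3
grasp_force: 0.0
```

```bash
cat > ff.py <<'E'
import sys
from fit import *
# usage: name, x,y guess, rings json, [satmax]
import json
n,x,y,rings=sys.argv[1],float(sys.argv[2]),float(sys.argv[3]),json.loads(sys.argv[4])
im,s=load(n);hsv=cv2.cvtColor(im,cv2.COLOR_BGR2HSV)
P=np.vstack([proj("wrist",circ((x,y),r,z),s) for r,z in rings]);u,v=P.mean(0);rad=int(1.2*max(np.ptp(P[:,0]),np.ptp(P[:,1]))/2)
m=near(hsv[...,1]<60,u,v,rad).astype(np.uint8);m=cv2.morphologyEx(cv2.morphologyEx(m,cv2.MORPH_OPEN,np.ones((3,3))),cv2.MORPH_CLOSE,np.ones((25,25)))
k,l,st,_=cv2.connectedComponentsWithStats(m);k=1+st[1:,4].argmax();b,q=fit(l==k,rings,(x,y),s)
M=R.from_quat(s["eef_rot"]).as_matrix();d=np.r_[b-s["position"][:2],0];print("bbox",st[k],"uv",u,v,"fit",b,q,"tool cm",(M.T@d/10).round(2))
E
python3 snap.py w8; python3 ff.py w8 430 -82 "[[48,0],[48,12],[22,34]]"
```

```text
[429.  -81.2  71.2] [ 0.2162  0.9764 -0.     -0.    ] 12.93 [-0.3 -0.1 -0.3] 85.3 [-0.47 -0.04  2.1  -0.    1.09 -1.6 ]
bbox [  247   176   147   141 16123] uv 319.7394255005334 253.71225267980176 fit [430.7 -81.1] 0.952 tool cm [-0.15  0.08 -0.  ]
```

Emit:
send_rows(targets=[{"tx":-0.14,"ty":-0.05,"tz":2.5,"fingers":0,"roll":0},{"tx":0,"ty":0,"tz":2.5,"fingers":0,"roll":0},{"tx":0,"ty":0,"tz":1.9,"fingers":0,"roll":0},{"tx":0,"ty":0,"tz":0.9,"fingers":0,"roll":0},{"tx":0,"ty":0,"tz":0,"fingers":0,"roll":0},{"tx":0,"ty":0,"tz":0,"fingers":0,"roll":0},{"tx":0,"ty":0,"tz":0,"fingers":200,"roll":0},{"tx":0,"ty":0,"tz":0,"fingers":200,"roll":0},{"tx":0,"ty":0,"tz":0,"fingers":200,"roll":0},{"tx":0,"ty":0,"tz":0,"fingers":200,"roll":0},{"tx":0,"ty":0,"tz":0,"fingers":200,"roll":0},{"tx":0,"ty":0,"tz":0,"fingers":200,"roll":0}], grip_force=100)

```text
time_s: 13.98
position: [431.1, -82.2, -5.0]
eef_rot: [0.216, 0.976, 0.0, 0.001]
contact_force: [-3.4, 3.9, 13.0]
opening: 40.5
grasp_force: 99.0
```

Emit:
send_rows(targets=[{"tx":0,"ty":0,"tz":0,"fingers":200,"roll":0},{"tx":0,"ty":0,"tz":0,"fingers":200,"roll":0}])

```text
time_s: 14.15
position: [431.2, -82.2, -5.0]
eef_rot: [0.216, 0.976, 0.0, 0.001]
contact_force: [-3.6, 3.0, 13.9]
opening: 40.8
grasp_force: 99.0
```

Emit:
send_rows(targets=[{"tx":0,"ty":0,"tz":-1.5,"fingers":200,"roll":0},{"tx":0,"ty":0,"tz":-3,"fingers":200,"roll":0},{"tx":0,"ty":0,"tz":-4,"fingers":200,"roll":0},{"tx":0,"ty":0,"tz":-4,"fingers":200,"roll":0},{"tx":0,"ty":0,"tz":-3,"fingers":200,"roll":0},{"tx":0,"ty":0,"tz":-1.5,"fingers":200,"roll":0},{"tx":0,"ty":0,"tz":0,"fingers":200,"roll":0},{"tx":0,"ty":0,"tz":0,"fingers":200,"roll":0},{"tx":0,"ty":0,"tz":0,"fingers":200,"roll":0}])

```text
time_s: 14.9
position: [428.2, -81.3, 160.5]
eef_rot: [0.216, 0.976, 0.001, -0.002]
contact_force: [-1.5, 0.6, -7.4]
opening: 40.3
grasp_force: 103.7
```

```bash
python3 snap.py w9; python3 ff.py w9 430 -82 "[[48,170],[48,182],[22,204]]"; python3 - <<'E'
from fit import *
im,s=load("w9");s0=s["position"]
g=cv2.medianBlur(im,5);print(proj("wrist",[[*s0[:2],s0[2]+39]],s))
# foot on spindle from the side view taken earlier
a=cv2.imread("pics/side7.png");print(proj("side",[[382.5,310.6,138],[382.5,310.6,81],[382.5,310.6,53]]).round(0))
c=cv2.resize(a[240:350,330:450],None,fx=3,fy=3);b=cv2.resize(im[180:420,180:460],None,fx=1.375*1,fy=1.375)
h=max(c.shape[0],b.shape[0]);o=np.zeros((h,c.shape[1]+b.shape[1],3),np.uint8);o[:c.shape[0],:c.shape[1]]=c;o[:b.shape[0],c.shape[1]:]=b;cv2.imwrite("pics/m9.png",o);print(o.shape)
E
```

```text
[428.2 -81.3 160.5] [ 2.162e-01  9.763e-01  6.000e-04 -2.500e-03] 14.9 [-1.5  0.6 -7.4] 40.3 [-0.47 -0.17  2.02 -0.    1.29 -1.6 ]
bbox [  198   194   248   251 43241] uv 320.50045625300163 316.5210357432874 fit [427.6 -80.7] 0.73 tool cm [0.08 0.03 0.  ]
[[319.47734571 333.0867378 ]]
[[380. 267.]
 [378. 287.]
 [377. 297.]]
(330, 745, 3)
```

View pics/m9.png

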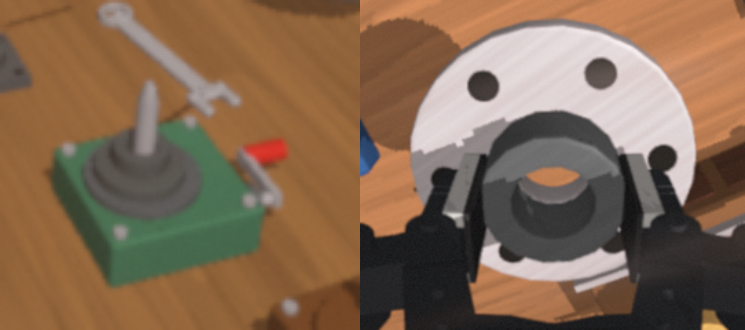

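The left panel shows the foot seated concentric on the spindle plate. The right panel shows the flywheel held level, with its bore at about image (320.5,323). I'll compare the predicted outlines to get its offset in the jaws.

```bash
python3 - <<'E'
from fit import *
s=dict(position=np.zeros(3),eef_rot=[0,0,0,1])
for nm,g,obs,R1,h in(("foot",2.2,"rim 236 low 229 bore 323 cols 247-394",35,28),("fly",5.0,"rim 197.5 low 193 bore 323.5 cols 217-423.6",48,34)):
  print(nm,obs)
  for dx in(-2,0,2,4):
   for dz in (0,6):
    f=lambda r,z:proj("wrist",circ((dx,0),r,z+dz),s)
    a,b,c,d=f(R1,-g-12),f(R1,-g),f(12,-g-h),f(22,-g-h)
    print(dx,dz,"rim",a[:,1].min().round(1),"low",b[:,1].min().round(1),"bore",c[:,1].mean().round(1),"cols",a[:,0].min().round(),a[:,0].max().round())
E
```

```text
foot rim 236 low 229 bore 323 cols 247-394
-2 0 rim 234.4 low 226.6 bore 325.4 cols 243.0 396.0
-2 6 rim 230.4 low 223.2 bore 318.3 cols 246.0 394.0
0 0 rim 229.8 low 222.4 bore 321.3 cols 243.0 396.0
0 6 rim 226.0 low 219.0 bore 314.2 cols 245.0 394.0
2 0 rim 225.2 low 218.1 bore 317.1 cols 243.0 397.0
2 6 rim 221.5 low 214.8 bore 310.2 cols 245.0 394.0
4 0 rim 220.6 low 213.7 bore 312.9 cols 242.0 397.0
4 6 rim 217.0 low 210.6 bore 306.0 cols 245.0 395.0
fly rim 197.5 low 193 bore 323.5 cols 217-423.6
-2 0 rim 205.6 low 199.6 bore 336.7 cols 214.0 425.0
-2 6 rim 202.5 low 197.0 bore 328.8 cols 218.0 422.0
0 0 rim 200.7 low 195.1 bore 332.4 cols 214.0 425.0
0 6 rim 197.8 low 192.6 bore 324.7 cols 217.0 422.0
2 0 rim 195.9 low 190.6 bore 328.1 cols 213.0 426.0
2 6 rim 193.1 low 188.2 bore 320.5 cols 217.0 423.0
4 0 rim 191.0 low 186.0 bore 323.7 cols 213.0 426.0
4 6 rim 188.4 low 183.8 bore 316.2 cols 216.0 423.0
```

Emit:
send_rows(targets=[{"tx":1.1,"ty":1.7,"tz":0,"fingers":200,"roll":0},{"tx":2.0,"ty":3.2,"tz":0,"fingers":200,"roll":0},{"tx":2.0,"ty":3.2,"tz":0,"fingers":200,"roll":0},{"tx":2.0,"ty":3.2,"tz":0,"fingers":200,"roll":0},{"tx":2.0,"ty":3.2,"tz":0,"fingers":200,"roll":0},{"tx":2.0,"ty":3.2,"tz":0,"fingers":200,"roll":0},{"tx":2.0,"ty":3.2,"tz":0,"fingers":200,"roll":0},{"tx":2.0,"ty":3.2,"tz":0,"fingers":200,"roll":0},{"tx":2.0,"ty":3.2,"tz":0,"fingers":200,"roll":0},{"tx":2.0,"ty":3.2,"tz":0,"fingers":200,"roll":0},{"tx":1.2,"ty":2.0,"tz":0,"fingers":200,"roll":0},{"tx":0.46,"ty":1.1,"tz":0,"fingers":200,"roll":0}])

```text
time_s: 15.95
position: [381.1, 312.2, 160.5]
eef_rot: [0.215, 0.977, -0.001, -0.002]
contact_force: [-0.6, -1.0, -7.0]
opening: 40.4
grasp_force: 104.0
```

Emit:
send_rows(targets=[{"tx":0,"ty":0,"tz":0,"fingers":200,"roll":0},{"tx":0,"ty":0,"tz":0,"fingers":200,"roll":0},{"tx":0,"ty":0,"tz":0,"fingers":200,"roll":0},{"tx":0,"ty":0,"tz":0,"fingers":200,"roll":0},{"tx":0,"ty":0,"tz":0,"fingers":200,"roll":0},{"tx":0,"ty":0,"tz":0,"fingers":200,"roll":0},{"tx":0,"ty":0,"tz":0,"fingers":200,"roll":0},{"tx":0,"ty":0,"tz":0,"fingers":200,"roll":0},{"tx":0,"ty":0,"tz":0,"fingers":200,"roll":0},{"tx":0,"ty":0,"tz":0,"fingers":200,"roll":0}])

```text
time_s: 16.78
position: [383.8, 309.9, 163.2]
eef_rot: [0.216, 0.976, 0.0, 0.0]
contact_force: [0.5, 0.1, -6.7]
opening: 40.6
grasp_force: 104.0
```

Emit:
send_rows(targets=[{"tx":0.07,"ty":0.02,"tz":1.5,"fingers":200,"roll":0},{"tx":0,"ty":0,"tz":1.0,"fingers":200,"roll":0},{"tx":0,"ty":0,"tz":0.8,"fingers":200,"roll":0},{"tx":0,"ty":0,"tz":0.8,"fingers":200,"roll":0},{"tx":0,"ty":0,"tz":0.8,"fingers":200,"roll":0},{"tx":0,"ty":0,"tz":0.8,"fingers":200,"roll":0},{"tx":0,"ty":0,"tz":0.8,"fingers":200,"roll":0},{"tx":0,"ty":0,"tz":0.8,"fingers":200,"roll":0},{"tx":0,"ty":0,"tz":0.5,"fingers":200,"roll":0},{"tx":0,"ty":0,"tz":0,"fingers":200,"roll":0},{"tx":0,"ty":0,"tz":0,"fingers":200,"roll":0},{"tx":0,"ty":0,"tz":0,"fingers":200,"roll":0}])

```text
time_s: 17.78
position: [383.6, 310.7, 85.6]
eef_rot: [0.216, 0.976, 0.0, 0.0]
contact_force: [-0.5, 0.2, -7.0]
opening: 40.4
grasp_force: 103.9
```

Emit:
send_rows(targets=[{"tx":0,"ty":0,"tz":0.3,"fingers":200,"roll":0},{"tx":0,"ty":0,"tz":0.3,"fingers":200,"roll":0},{"tx":0,"ty":0,"tz":0,"fingers":200,"roll":0},{"tx":0,"ty":0,"tz":0,"fingers":200,"roll":0}])

```text
time_s: 18.12
position: [382.9, 310.4, 78.9]
eef_rot: [0.216, 0.976, -0.0, -0.0]
contact_force: [-0.0, 0.2, -7.6]
opening: 40.7
grasp_force: 104.0
```

Emit:
send_rows(targets=[{"tx":0,"ty":0,"tz":0.1,"fingers":200,"roll":0},{"tx":0,"ty":0,"tz":0.1,"fingers":200,"roll":0},{"tx":0,"ty":0,"tz":0,"fingers":200,"roll":0},{"tx":0,"ty":0,"tz":0,"fingers":200,"roll":0}])

```text
time_s: 18.45
position: [383.1, 310.4, 77.1]
eef_rot: [0.216, 0.976, -0.0, -0.0]
contact_force: [0.1, -0.2, -6.5]
opening: 40.4
grasp_force: 104.0
```

Emit:
send_rows(targets=[{"tx":0,"ty":0,"tz":0.1,"fingers":200,"roll":0},{"tx":0,"ty":0,"tz":0,"fingers":200,"roll":0},{"tx":0,"ty":0,"tz":0,"fingers":200,"roll":0}])

```text
time_s: 18.7
position: [383.3, 310.5, 76.2]
eef_rot: [0.216, 0.976, 0.0, 0.0]
contact_force: [0.5, 0.9, -6.8]
opening: 40.7
grasp_force: 104.0
```

Emit:
send_rows(targets=[{"tx":0,"ty":0,"tz":0.1,"fingers":200,"roll":0},{"tx":0,"ty":0,"tz":0,"fingers":200,"roll":0},{"tx":0,"ty":0,"tz":0,"fingers":200,"roll":0}])

```text
time_s: 18.95
position: [383.3, 310.5, 76.1]
eef_rot: [0.216, 0.976, -0.0, 0.0]
contact_force: [-4.2, -3.2, 5.4]
opening: 40.3
grasp_force: 105.1
```

Emit:
send_rows(targets=[{"tx":0,"ty":0,"tz":0.1,"fingers":200,"roll":0},{"tx":0,"ty":0,"tz":0,"fingers":200,"roll":0},{"tx":0,"ty":0,"tz":0,"fingers":200,"roll":0}])

```text
time_s: 19.2
position: [383.4, 310.6, 76.1]
eef_rot: [0.216, 0.976, -0.0, 0.0]
contact_force: [-7.9, -5.0, 11.9]
opening: 40.6
grasp_force: 106.1
```

Seated. Next I'll release, rise, and go to the sleeve at about (601,-69).

Emit:
send_rows(targets=[{"tx":0,"ty":0,"tz":0,"fingers":0,"roll":0},{"tx":0,"ty":0,"tz":0,"fingers":0,"roll":0},{"tx":0,"ty":0,"tz":0,"fingers":0,"roll":0},{"tx":0,"ty":0,"tz":0,"fingers":0,"roll":0},{"tx":0,"ty":0,"tz":0,"fingers":0,"roll":0},{"tx":0,"ty":0,"tz":-2,"fingers":0,"roll":0},{"tx":0,"ty":0,"tz":-3.5,"fingers":0,"roll":0},{"tx":0,"ty":0,"tz":-3.5,"fingers":0,"roll":0},{"tx":0,"ty":0,"tz":-1,"fingers":0,"roll":0}])

```text
time_s: 19.95
position: [386.1, 311.9, 179.9]
eef_rot: [0.216, 0.976, 0.003, 0.004]
contact_force: [1.1, -0.8, 0.8]
opening: 85.6
grasp_force: 0.0
```

Emit:
send_rows(targets=[{"tx":-1.6,"ty":-1.13,"tz":0,"fingers":0,"roll":0},{"tx":-3.2,"ty":-2.26,"tz":0,"fingers":0,"roll":0},{"tx":-3.2,"ty":-2.26,"tz":0,"fingers":0,"roll":0},{"tx":-3.2,"ty":-2.26,"tz":0,"fingers":0,"roll":0},{"tx":-3.2,"ty":-2.26,"tz":0,"fingers":0,"roll":0},{"tx":-3.2,"ty":-2.26,"tz":0,"fingers":0,"roll":0},{"tx":-3.2,"ty":-2.26,"tz":0,"fingers":0,"roll":0},{"tx":-3.2,"ty":-2.26,"tz":0,"fingers":0,"roll":0},{"tx":-3.2,"ty":-2.26,"tz":0,"fingers":0,"roll":0},{"tx":-3.2,"ty":-2.26,"tz":0,"fingers":0,"roll":0},{"tx":-3.2,"ty":-2.26,"tz":0,"fingers":0,"roll":0},{"tx":-2.16,"ty":-1.53,"tz":0,"fingers":0,"roll":0}])

```text
time_s: 20.95
position: [601.9, -72.9, 173.6]
eef_rot: [0.217, 0.976, -0.0, 0.0]
contact_force: [-0.4, 0.4, -1.0]
opening: 85.2
grasp_force: 0.0
```

Emit:
send_rows(targets=[{"tx":0,"ty":0,"tz":0,"fingers":0,"roll":0},{"tx":0,"ty":0,"tz":0,"fingers":0,"roll":0},{"tx":0,"ty":0,"tz":0,"fingers":0,"roll":0},{"tx":0,"ty":0,"tz":0,"fingers":0,"roll":0},{"tx":0,"ty":0,"tz":0,"fingers":0,"roll":0},{"tx":0,"ty":0,"tz":0,"fingers":0,"roll":0},{"tx":0,"ty":0,"tz":0,"fingers":0,"roll":0},{"tx":0,"ty":0,"tz":0,"fingers":0,"roll":0},{"tx":0,"ty":0,"tz":0,"fingers":0,"roll":0},{"tx":0,"ty":0,"tz":0,"fingers":0,"roll":0}])

```text
time_s: 21.78
position: [600.7, -69.4, 174.2]
eef_rot: [0.216, 0.976, -0.0, 0.0]
contact_force: [0.3, 0.3, -0.0]
opening: 84.9
grasp_force: 0.0
```

```bash
python3 snap.py w10; python3 - <<'E'
from fit import *
im,s=load("w10");hsv=cv2.cvtColor(im,cv2.COLOR_BGR2HSV)
c=(601,-69.3);print(proj("wrist",[[*c,120],[*c,60]],s).round(0))
u,v=proj("wrist",[*c,120],s)[0].astype(int)
print(hsv[v-30:v+31:6,u].tolist());print(hsv[v,u-48:u+49:6].tolist()); print(hsv[v-30:v+31:10,u+60].tolist())
side=viewer.get_image("side")[:,:,::-1];cv2.imwrite("pics/side10.png",side)
E
```

```text
[600.7 -69.4 174.2] [ 2.161e-01  9.764e-01 -0.000e+00  1.000e-04] 21.78 [ 0.3  0.3 -0. ] 84.9 [-0.31  0.26  1.55 -0.    1.33 -1.45]
[[320. 253.]
 [320. 227.]]
[[19, 138, 237], [18, 140, 227], [17, 143, 177], [14, 141, 105], [16, 141, 112], [17, 139, 112], [17, 141, 112], [17, 143, 127], [17, 147, 180], [18, 141, 231], [17, 147, 219]]
[[13, 144, 101], [12, 144, 101], [13, 146, 101], [17, 145, 201], [18, 139, 228], [18, 141, 226], [17, 146, 147], [17, 145, 118], [17, 139, 112], [17, 142, 111], [17, 142, 108], [17, 143, 102], [17, 142, 222], [18, 143, 223], [17, 142, 222], [13, 137, 156], [13, 140, 157]]
[[13, 139, 156], [12, 137, 158], [12, 137, 156], [13, 140, 157], [12, 142, 154], [12, 142, 182], [0, 17, 134]]
```

```bash
python3 - <<'E'
from fit import *
im,s=load("w10");hsv=cv2.cvtColor(im,cv2.COLOR_BGR2HSV)
c=(601,-69.3);u,v=proj("wrist",[*c,120],s)[0]
m=near((hsv[...,2]>170)&(hsv[...,0]>14)&(hsv[...,0]<22)&(hsv[...,1]>90),u,v,60).astype(np.uint8)
k,l,st,_=cv2.connectedComponentsWithStats(m);k=1+st[1:,4].argmax();print(st[1:])
q=cv2.convexHull(np.argwhere(l==k)[:,::-1].astype(np.int32));f=np.zeros_like(m);cv2.fillConvexPoly(f,q,1)
for r in([(22,120)],[(22,120),(22,60)]): print(fit(f,r,c,s))
print(np.ptp(proj("wrist",circ(c,22,120),s),axis=0),cv2.boundingRect(q))
side=cv2.imread("pics/side10.png");print(proj("side",[[382.5,310.6,138],[382.5,310.6,115],[382.5,310.6,81],[382.5,310.6,53]]).round(0).tolist())
t=cv2.cvtColor(cv2.imread("pics/top0.png"),cv2.COLOR_BGR2HSV)
for n,z,cc,lo in(("tacho",114,(602,27),0),):
  x,y=proj("top",[*cc,z])[0]; mm=near((t[...,1]<90)&(t[...,2]>140),x,y,16); print(n,fit(mm,[(28,z)],cc,None,"top"))
E
```

```text
[[ 289  220   69   65 2015]]
(array([602.5, -67.4]), np.float64(0.903))
(array([601.2, -67. ]), np.float64(0.702))
[70.46051641 66.27672732] (289, 220, 69, 65)
[[380.0, 267.0], [379.0, 275.0], [378.0, 287.0], [377.0, 297.0]]
tacho (array([600.8,  28.5]), np.float64(0.792))
```

Emit:
send_rows(targets=[{"tx":0,"ty":0.2,"tz":3,"fingers":0,"roll":0},{"tx":0,"ty":0,"tz":3,"fingers":0,"roll":0},{"tx":0,"ty":0,"tz":3,"fingers":0,"roll":0},{"tx":0,"ty":0,"tz":1.4,"fingers":0,"roll":0},{"tx":0,"ty":0,"tz":0,"fingers":0,"roll":0},{"tx":0,"ty":0,"tz":0,"fingers":0,"roll":0},{"tx":0,"ty":0,"tz":0,"fingers":200,"roll":0},{"tx":0,"ty":0,"tz":0,"fingers":200,"roll":0},{"tx":0,"ty":0,"tz":0,"fingers":200,"roll":0},{"tx":0,"ty":0,"tz":0,"fingers":200,"roll":0},{"tx":0,"ty":0,"tz":0,"fingers":200,"roll":0},{"tx":0,"ty":0,"tz":0,"fingers":200,"roll":0}], grip_force=80)

```text
time_s: 22.88
position: [603.0, -68.4, 72.3]
eef_rot: [0.216, 0.976, -0.0, 0.002]
contact_force: [-0.9, -0.5, 6.8]
opening: 41.7
grasp_force: 81.2
```

Emit:
send_rows(targets=[{"tx":0,"ty":0,"tz":0,"fingers":200,"roll":0},{"tx":0,"ty":0,"tz":0,"fingers":200,"roll":0}])

```text
time_s: 23.05
position: [603.0, -68.4, 72.3]
eef_rot: [0.216, 0.976, -0.0, 0.002]
contact_force: [-2.0, -1.1, 6.3]
opening: 41.9
grasp_force: 81.2
```

Emit:
send_rows(targets=[{"tx":0,"ty":0,"tz":-1.5,"fingers":200,"roll":0},{"tx":0,"ty":0,"tz":-2.5,"fingers":200,"roll":0},{"tx":0,"ty":0,"tz":-3,"fingers":200,"roll":0},{"tx":0,"ty":0,"tz":-2,"fingers":200,"roll":0},{"tx":0,"ty":0,"tz":-1,"fingers":200,"roll":0},{"tx":0,"ty":0,"tz":0,"fingers":200,"roll":0},{"tx":0,"ty":0,"tz":0,"fingers":200,"roll":0},{"tx":0,"ty":0,"tz":0,"fingers":200,"roll":0},{"tx":0,"ty":0,"tz":0,"fingers":200,"roll":0},{"tx":0,"ty":0,"tz":0,"fingers":200,"roll":0}])

```text
time_s: 23.88
position: [600.5, -67.3, 168.2]
eef_rot: [0.216, 0.976, 0.0, -0.002]
contact_force: [-0.6, 0.4, -4.5]
opening: 41.6
grasp_force: 81.9
```

```bash
python3 snap.py w11; python3 - <<'E'
from fit import *
im,s=load("w11");hsv=cv2.cvtColor(im,cv2.COLOR_BGR2HSV)
t=dict(position=np.zeros(3),eef_rot=[0,0,0,1])
for dx in(-2,0,2):
  for dz in(0,6):
    a=proj("wrist",circ((dx,0),22,-48+dz),t);b=proj("wrist",circ((dx,0),12,-48+dz),t);print(dx,dz,a.min(0).round(0),a.max(0).round(0),"bore",b.min(0).round(0),b.max(0).round(0))
m=((hsv[...,0]>13)&(hsv[...,0]<23)&(hsv[...,1]>90)).astype(np.uint8)
print([int(x) for x in hsv[260:420:4,320,2]]);print([int(x) for x in hsv[260:420:4,320,0]])
cv2.imwrite("pics/w11c.png",cv2.resize(im[230:420,220:420],None,fx=3,fy=3))
E
```

```text
[600.5 -67.3 168.2] [ 2.162e-01  9.764e-01  1.000e-04 -1.700e-03] 23.88 [-0.6  0.4 -4.5] 41.6 [-0.31  0.27  1.55 -0.    1.33 -1.45]
-2 0 [261. 299.] [378. 394.] bore [287. 323.] [352. 375.]
-2 6 [263. 291.] [376. 385.] bore [289. 315.] [350. 366.]
0 0 [260. 293.] [378. 391.] bore [287. 319.] [352. 371.]
0 6 [263. 286.] [376. 381.] bore [288. 311.] [351. 362.]
2 0 [260. 288.] [379. 387.] bore [287. 314.] [352. 367.]
2 6 [262. 281.] [377. 378.] bore [288. 306.] [351. 358.]
[133, 132, 128, 138, 134, 136, 135, 138, 193, 240, 236, 234, 231, 226, 118, 116, 114, 117, 115, 115, 116, 117, 116, 115, 115, 117, 119, 147, 163, 154, 153, 148, 170, 175, 163, 156, 172, 161, 179, 31]
[17, 17, 18, 17, 17, 17, 17, 17, 17, 20, 19, 18, 18, 18, 17, 17, 18, 17, 17, 16, 18, 18, 17, 18, 18, 17, 17, 17, 17, 18, 17, 17, 12, 12, 12, 12, 13, 13, 12, 90]
```

The sleeve sits about 2 mm toward tool −x in the jaws. I'll carry it to the spindle, aiming the TCP at (381,311.5).

Emit:
send_rows(targets=[{"tx":1.6,"ty":1.12,"tz":0,"fingers":200,"roll":0},{"tx":3.2,"ty":2.23,"tz":0,"fingers":200,"roll":0},{"tx":3.2,"ty":2.23,"tz":0,"fingers":200,"roll":0},{"tx":3.2,"ty":2.23,"tz":0,"fingers":200,"roll":0},{"tx":3.2,"ty":2.23,"tz":0,"fingers":200,"roll":0},{"tx":3.2,"ty":2.23,"tz":0,"fingers":200,"roll":0},{"tx":3.2,"ty":2.23,"tz":0,"fingers":200,"roll":0},{"tx":3.2,"ty":2.23,"tz":0,"fingers":200,"roll":0},{"tx":3.2,"ty":2.23,"tz":0,"fingers":200,"roll":0},{"tx":3.2,"ty":2.23,"tz":0,"fingers":200,"roll":0},{"tx":3.2,"ty":2.23,"tz":0,"fingers":200,"roll":0},{"tx":2.39,"ty":1.65,"tz":0,"fingers":200,"roll":0}])

```text
time_s: 24.93
position: [379.0, 313.7, 169.9]
eef_rot: [0.216, 0.976, 0.0, -0.0]
contact_force: [1.1, 0.3, -3.9]
opening: 42.2
grasp_force: 81.9
```

Emit:
send_rows(targets=[{"tx":0,"ty":0,"tz":0,"fingers":200,"roll":0},{"tx":0,"ty":0,"tz":0,"fingers":200,"roll":0},{"tx":0,"ty":0,"tz":0,"fingers":200,"roll":0},{"tx":0,"ty":0,"tz":0,"fingers":200,"roll":0},{"tx":0,"ty":0,"tz":0,"fingers":200,"roll":0},{"tx":0,"ty":0,"tz":0,"fingers":200,"roll":0},{"tx":0,"ty":0,"tz":0,"fingers":200,"roll":0},{"tx":0,"ty":0,"tz":0,"fingers":200,"roll":0},{"tx":0,"ty":0,"tz":0,"fingers":200,"roll":0},{"tx":0,"ty":0,"tz":0,"fingers":200,"roll":0}])

```text
time_s: 25.77
position: [381.2, 311.4, 170.2]
eef_rot: [0.216, 0.976, -0.0, 0.0]
contact_force: [0.6, -0.0, -4.2]
opening: 42.0
grasp_force: 82.1
```

Emit:
send_rows(targets=[{"tx":0,"ty":0,"tz":0.8,"fingers":200,"roll":0},{"tx":0,"ty":0,"tz":0.8,"fingers":200,"roll":0},{"tx":0,"ty":0,"tz":0.8,"fingers":200,"roll":0},{"tx":0,"ty":0,"tz":0.8,"fingers":200,"roll":0},{"tx":0,"ty":0,"tz":0.6,"fingers":200,"roll":0},{"tx":0,"ty":0,"tz":0,"fingers":200,"roll":0},{"tx":0,"ty":0,"tz":0,"fingers":200,"roll":0},{"tx":0,"ty":0,"tz":0.2,"fingers":200,"roll":0},{"tx":0,"ty":0,"tz":0,"fingers":200,"roll":0},{"tx":0,"ty":0,"tz":0,"fingers":200,"roll":0}])

```text
time_s: 26.6
position: [381.3, 311.6, 130.5]
eef_rot: [0.216, 0.976, 0.0, 0.0]
contact_force: [0.2, -1.0, -3.9]
opening: 41.7
grasp_force: 82.2
```

Emit:
send_rows(targets=[{"tx":0,"ty":0,"tz":0.1,"fingers":200,"roll":0},{"tx":0,"ty":0,"tz":0.1,"fingers":200,"roll":0},{"tx":0,"ty":0,"tz":0,"fingers":200,"roll":0},{"tx":0,"ty":0,"tz":0,"fingers":200,"roll":0}])

```text
time_s: 26.93
position: [381.1, 311.5, 128.1]
eef_rot: [0.216, 0.976, -0.0, -0.0]
contact_force: [-0.4, -0.2, -4.1]
opening: 41.7
grasp_force: 82.2
```

Emit:
send_rows(targets=[{"tx":0,"ty":0,"tz":0.1,"fingers":200,"roll":0},{"tx":0,"ty":0,"tz":0,"fingers":200,"roll":0},{"tx":0,"ty":0,"tz":0,"fingers":200,"roll":0}])

```text
time_s: 27.18
position: [381.3, 311.6, 127.4]
eef_rot: [0.216, 0.976, 0.0, 0.0]
contact_force: [-0.3, -0.2, -2.2]
opening: 41.7
grasp_force: 82.4
```

Emit:
send_rows(targets=[{"tx":0,"ty":0,"tz":0.1,"fingers":200,"roll":0},{"tx":0,"ty":0,"tz":0,"fingers":200,"roll":0},{"tx":0,"ty":0,"tz":0,"fingers":200,"roll":0}])

```text
time_s: 27.43
position: [381.4, 311.7, 127.3]
eef_rot: [0.216, 0.976, 0.0, 0.0]
contact_force: [-3.1, -1.8, 6.1]
opening: 41.6
grasp_force: 83.1
```

Emit:
send_rows(targets=[{"tx":0,"ty":0,"tz":0,"fingers":0,"roll":0},{"tx":0,"ty":0,"tz":0,"fingers":0,"roll":0},{"tx":0,"ty":0,"tz":0,"fingers":0,"roll":0},{"tx":0,"ty":0,"tz":0,"fingers":0,"roll":0},{"tx":0,"ty":0,"tz":0,"fingers":0,"roll":0},{"tx":0,"ty":0,"tz":-1.5,"fingers":0,"roll":0},{"tx":0,"ty":0,"tz":-2.5,"fingers":0,"roll":0},{"tx":0,"ty":0,"tz":-1.5,"fingers":0,"roll":0}])

```text
time_s: 28.1
position: [381.6, 311.7, 182.8]
eef_rot: [0.216, 0.976, 0.0, 0.001]
contact_force: [-0.3, -0.2, 0.6]
opening: 85.3
grasp_force: 0.0
```

Emit:
send_rows(targets=[{"tx":-1.4,"ty":-1.9,"tz":0,"fingers":0,"roll":0},{"tx":-2.2,"ty":-2.95,"tz":0,"fingers":0,"roll":0},{"tx":-2.2,"ty":-2.95,"tz":0,"fingers":0,"roll":0},{"tx":-2.2,"ty":-2.95,"tz":0,"fingers":0,"roll":0},{"tx":-2.2,"ty":-2.95,"tz":1,"fingers":0,"roll":0},{"tx":-2.2,"ty":-2.95,"tz":1.5,"fingers":0,"roll":0},{"tx":-1.2,"ty":-1.6,"tz":3,"fingers":0,"roll":0},{"tx":-0.5,"ty":-0.6,"tz":3,"fingers":0,"roll":0},{"tx":0,"ty":0,"tz":2,"fingers":0,"roll":0},{"tx":0,"ty":0,"tz":1,"fingers":0,"roll":0},{"tx":0,"ty":0,"tz":0,"fingers":0,"roll":0},{"tx":0,"ty":0,"tz":0,"fingers":0,"roll":0}])

```text
time_s: 29.1
position: [429.6, 81.4, 66.6]
eef_rot: [0.216, 0.976, 0.0, 0.0]
contact_force: [0.4, -0.6, 0.2]
opening: 85.5
grasp_force: 0.0
```

Emit:
send_rows(targets=[{"tx":0,"ty":0,"tz":0,"fingers":0,"roll":0},{"tx":0,"ty":0,"tz":0,"fingers":0,"roll":0},{"tx":0,"ty":0,"tz":0,"fingers":0,"roll":0},{"tx":0,"ty":0,"tz":0,"fingers":0,"roll":0},{"tx":0,"ty":0,"tz":0,"fingers":0,"roll":0},{"tx":0,"ty":0,"tz":0,"fingers":0,"roll":0},{"tx":0,"ty":0,"tz":0,"fingers":0,"roll":0}])

```text
time_s: 29.68
position: [429.4, 81.1, 66.3]
eef_rot: [0.216, 0.976, 0.0, 0.0]
contact_force: [-0.1, 0.8, 0.3]
opening: 85.1
grasp_force: 0.0
```

```bash
python3 snap.py w12; python3 - <<'E'
from fit import *
im,s=load("w12");hsv=cv2.cvtColor(im,cv2.COLOR_BGR2HSV);M=R.from_quat(s["eef_rot"]).as_matrix()
c=np.array((429.7,81.5));u,v=proj("wrist",[*c,12],s)[0];print(u,v,np.ptp(proj("wrist",circ(c,35,12),s),axis=0))
m=near(hsv[...,1]<60,u,v,90).astype(np.uint8);m=cv2.morphologyEx(cv2.morphologyEx(m,cv2.MORPH_OPEN,np.ones((3,3))),cv2.MORPH_CLOSE,np.ones((25,25)))
k,l,st,ce=cv2.connectedComponentsWithStats(m);k=1+st[1:,4].argmax();print(st[k],ce[k])
q=cv2.convexHull(np.argwhere(l==k)[:,::-1].astype(np.int32));print("rect",cv2.minAreaRect(q))
# square fit: hull of base corners z0,z12 + boss top
from scipy.optimize import minimize
def cost(p):
    a=p[2]+np.array([0,.5,1,1.5])*np.pi+np.pi/4;pts=np.vstack([np.c_[p[0]+49.5*np.cos(a),p[1]+49.5*np.sin(a),0*a+z] for z in(0,12)]+[circ(p[:2],22,28)])
    h=cv2.convexHull(proj("wrist",pts,s).astype(np.float32));f=np.zeros(m.shape,np.uint8);cv2.fillConvexPoly(f,np.round(h*16).astype(np.int32),1,cv2.LINE_8,4)
    g=l==k;return -(f&g).sum()/(f|g).sum()
b=min((minimize(cost,[*c,a],method="Nelder-Mead",options=dict(initial_simplex=[[*c,a],[c[0]+6,c[1],a],[c[0],c[1]+6,a],[*c,a+.1]],xatol=.05,fatol=1e-5)) for a in(-.3,0,.3)),key=lambda r:r.fun)
print(b.x,b.fun,(M.T@np.r_[b.x[:2]-s["position"][:2],0]/10).round(2),"top guess",(M.T@np.r_[c-s["position"][:2],0]/10).round(2))
E
```

```text
[429.4  81.1  66.3] [2.161e-01 9.764e-01 0.000e+00 1.000e-04] 29.68 [-0.1  0.8  0.3] 85.1 [-0.09 -0.03  2.1  -0.    1.07 -1.23]
320.48917363811273 253.2061408113649 [111.64133129 105.19766863]
[  251   177   143   137 11707] [323.42478859 245.67113693]
rect ((322.2413635253906, 247.3965606689453), (108.59042358398438, 113.31745147705078), 66.80140686035156)
[517.7 135.5  -2.3] 0.0 [-5.71  8.65  0.  ] top guess [-0.01  0.04  0.  ]<stdin>:12: RuntimeWarning: overflow encountered in scalar negative
```

```bash
cat > sq.py <<'E'
from fit import *
from scipy.optimize import minimize
im,s=load("w12");hsv=cv2.cvtColor(im,cv2.COLOR_BGR2HSV);M=R.from_quat(s["eef_rot"]).as_matrix()
c=np.array((429.7,81.5));u,v=proj("wrist",[*c,12],s)[0]
m=near(hsv[...,1]<60,u,v,90).astype(np.uint8);m=cv2.morphologyEx(cv2.morphologyEx(m,cv2.MORPH_OPEN,np.ones((3,3))),cv2.MORPH_CLOSE,np.ones((25,25)))
k,l,st,ce=cv2.connectedComponentsWithStats(m);k=1+st[1:,4].argmax();g=l==k
def cost(p):
    a=p[2]+np.array([0,.5,1,1.5])*np.pi+np.pi/4;pts=np.vstack([np.c_[p[0]+49.5*np.cos(a),p[1]+49.5*np.sin(a),0*a+z] for z in(0,12)]+[circ(p[:2],22,28)])
    h=cv2.convexHull(proj("wrist",pts,s).astype(np.float32));f=np.zeros(m.shape,np.uint8);cv2.fillConvexPoly(f,np.round(h*16).astype(np.int32),1,cv2.LINE_8,4);f=f>0
    return -float((f&g).sum())/(f|g).sum()
b=min((minimize(cost,[*c,a],method="Nelder-Mead",options=dict(initial_simplex=[[*c,a],[c[0]+6,c[1],a],[c[0],c[1]+6,a],[*c,a+.1]],xatol=.05,fatol=1e-5)) for a in(-.3,0,.3)),key=lambda r:r.fun)
print(b.x,b.fun,(M.T@np.r_[b.x[:2]-s["position"][:2],0]/10).round(2))
E
python3 sq.py
```

```text
[ 4.29111933e+02  8.41818645e+01 -2.81756198e-02] -0.9599835998359983 [ 0.16  0.26 -0.  ]
```

Emit:
send_rows(targets=[{"tx":0.13,"ty":0.2,"tz":2.5,"fingers":0,"roll":0},{"tx":0,"ty":0,"tz":2.5,"fingers":0,"roll":0},{"tx":0,"ty":0,"tz":1.4,"fingers":0,"roll":0},{"tx":0,"ty":0,"tz":0.6,"fingers":0,"roll":0},{"tx":0,"ty":0,"tz":0,"fingers":0,"roll":0},{"tx":0,"ty":0,"tz":0,"fingers":0,"roll":0},{"tx":0,"ty":0,"tz":0,"fingers":200,"roll":0},{"tx":0,"ty":0,"tz":0,"fingers":200,"roll":0},{"tx":0,"ty":0,"tz":0,"fingers":200,"roll":0},{"tx":0,"ty":0,"tz":0,"fingers":200,"roll":0},{"tx":0,"ty":0,"tz":0,"fingers":200,"roll":0},{"tx":0,"ty":0,"tz":0,"fingers":200,"roll":0}])

```text
time_s: 30.73
position: [430.0, 83.6, -2.3]
eef_rot: [0.216, 0.976, 0.0, 0.001]
contact_force: [-4.1, 1.1, 11.8]
opening: 39.7
grasp_force: 79.0
```

Emit:
send_rows(targets=[{"tx":0,"ty":0,"tz":0,"fingers":200,"roll":0},{"tx":0,"ty":0,"tz":0,"fingers":200,"roll":0},{"tx":0,"ty":0,"tz":0,"fingers":200,"roll":0}])

```text
time_s: 30.98
position: [430.0, 83.6, -2.3]
eef_rot: [0.216, 0.976, 0.0, 0.001]
contact_force: [-4.5, 0.9, 11.7]
opening: 39.5
grasp_force: 79.1
```

Emit:
send_rows(targets=[{"tx":0,"ty":0,"tz":-1.5,"fingers":200,"roll":0},{"tx":0,"ty":0,"tz":-3,"fingers":200,"roll":0},{"tx":0,"ty":0,"tz":-4,"fingers":200,"roll":0},{"tx":0,"ty":0,"tz":-4,"fingers":200,"roll":0},{"tx":0,"ty":0,"tz":-2,"fingers":200,"roll":0},{"tx":0,"ty":0,"tz":-0.5,"fingers":200,"roll":0},{"tx":0,"ty":0,"tz":0,"fingers":200,"roll":0}])

```text
time_s: 31.57
position: [429.8, 83.4, 147.1]
eef_rot: [0.216, 0.976, 0.0, 0.001]
contact_force: [-0.5, -0.5, -4.3]
opening: 39.5
grasp_force: 82.5
```

Emit:
send_rows(targets=[{"tx":-1.0,"ty":-1.6,"tz":0,"fingers":200,"roll":0},{"tx":-1.95,"ty":-3.12,"tz":0,"fingers":200,"roll":0},{"tx":-1.95,"ty":-3.12,"tz":0,"fingers":200,"roll":0},{"tx":-1.95,"ty":-3.12,"tz":0,"fingers":200,"roll":0},{"tx":-1.95,"ty":-3.12,"tz":0,"fingers":200,"roll":0},{"tx":-1.95,"ty":-3.12,"tz":0,"fingers":200,"roll":0},{"tx":-1.95,"ty":-3.12,"tz":0,"fingers":200,"roll":0},{"tx":-1.95,"ty":-3.12,"tz":0,"fingers":200,"roll":0},{"tx":-1.95,"ty":-3.12,"tz":0,"fingers":200,"roll":0},{"tx":-1.95,"ty":-3.12,"tz":0,"fingers":200,"roll":0},{"tx":-1.95,"ty":-3.12,"tz":0,"fingers":200,"roll":0},{"tx":-0.73,"ty":-1.29,"tz":0,"fingers":200,"roll":0}])

```text
time_s: 32.57
position: [475.9, -318.5, 142.3]
eef_rot: [0.218, 0.976, 0.0, -0.002]
contact_force: [-0.7, 0.4, -4.0]
opening: 39.5
grasp_force: 82.5
```

Emit:
send_rows(targets=[{"tx":0,"ty":0,"tz":0,"fingers":200,"roll":0},{"tx":0,"ty":0,"tz":0,"fingers":200,"roll":0},{"tx":0,"ty":0,"tz":0,"fingers":200,"roll":0},{"tx":0,"ty":0,"tz":0,"fingers":200,"roll":0},{"tx":0,"ty":0,"tz":0,"fingers":200,"roll":0},{"tx":0,"ty":0,"tz":0,"fingers":200,"roll":0},{"tx":0,"ty":0,"tz":0,"fingers":200,"roll":0},{"tx":0,"ty":0,"tz":0,"fingers":200,"roll":0},{"tx":0,"ty":0,"tz":0,"fingers":200,"roll":0},{"tx":0,"ty":0,"tz":0,"fingers":200,"roll":0}])

```text
time_s: 33.4
position: [477.6, -315.2, 146.3]
eef_rot: [0.216, 0.976, -0.0, 0.0]
contact_force: [0.2, 0.1, -3.8]
opening: 39.9
grasp_force: 82.5
```

```bash
python3 snap.py w13; python3 - <<'E'
from fit import *
im,s=load("w13")
print(proj("wrist",[[397,-277,30],[397,-277,85]],s).round(0))
hsv=cv2.cvtColor(im,cv2.COLOR_BGR2HSV)
b=((hsv[...,0]>100)&(hsv[...,0]<130)&(hsv[...,1]>90)).astype(np.uint8);k,l,st,ce=cv2.connectedComponentsWithStats(b);print(st[1:][st[1:,4]>300])
print("V col320",[int(x) for x in hsv[220:400:5,320,2]],"S",[int(x) for x in hsv[220:400:5,320,1]])
o=np.hstack([cv2.resize(im[0:420,150:490],None,fx=1.25,fy=1.25)]);cv2.imwrite("pics/w13c.png",o)
E
```

```text
[ 477.6 -315.2  146.3] [ 2.161e-01  9.764e-01 -1.000e-04  1.000e-04] 33.4 [ 0.2  0.1 -3.8] 39.9 [-0.79  0.21  1.67 -0.    1.27 -1.93]
[[321. 110.]
 [321. 107.]]
[[  239    31   165   162 15208]
 [    0   209    14    42   304]
 [  599   321    41   107  3296]]
V col320 [85, 116, 116, 115, 114, 116, 112, 114, 59, 63, 76, 117, 110, 111, 106, 212, 198, 207, 212, 50, 55, 61, 51, 55, 53, 76, 69, 74, 89, 108, 198, 190, 180, 196, 187, 181] S [12, 13, 18, 24, 18, 22, 20, 22, 22, 12, 13, 15, 9, 9, 10, 143, 144, 142, 143, 5, 19, 4, 10, 14, 14, 13, 11, 14, 9, 12, 138, 142, 140, 139, 140, 139]
```

View pics/w13c.png

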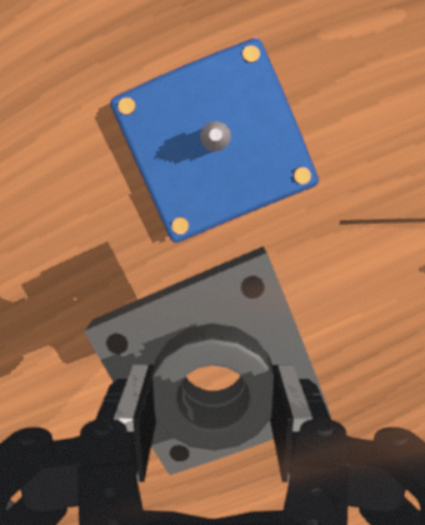

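The stand's post tip is at px (323,107) and its bolts centre at (322,112), which gives (397.5,-276.3). The square foot is held with its bore at about (321,320), roughly 1.5 mm toward tool −x. I'll move over the post.

Emit:
send_rows(targets=[{"tx":1.5,"ty":0.04,"tz":0,"fingers":200,"roll":0},{"tx":2.5,"ty":0.04,"tz":0,"fingers":200,"roll":0},{"tx":2.5,"ty":0.04,"tz":0,"fingers":200,"roll":0},{"tx":1.76,"ty":0.02,"tz":0.5,"fingers":200,"roll":0},{"tx":0.8,"ty":0,"tz":1.5,"fingers":200,"roll":0},{"tx":0,"ty":0,"tz":2,"fingers":200,"roll":0},{"tx":0,"ty":0,"tz":1,"fingers":200,"roll":0},{"tx":0,"ty":0,"tz":0,"fingers":200,"roll":0},{"tx":0,"ty":0,"tz":0,"fingers":200,"roll":0},{"tx":0,"ty":0,"tz":0,"fingers":200,"roll":0},{"tx":0,"ty":0,"tz":0,"fingers":200,"roll":0},{"tx":0,"ty":0,"tz":0,"fingers":200,"roll":0}])

```text
time_s: 34.45
position: [396.8, -276.4, 97.2]
eef_rot: [0.216, 0.976, -0.001, 0.001]
contact_force: [0.0, 0.6, -3.4]
opening: 39.2
grasp_force: 82.5
```

Emit:
send_rows(targets=[{"tx":0,"ty":0,"tz":0,"fingers":200,"roll":0},{"tx":0,"ty":0,"tz":0,"fingers":200,"roll":0},{"tx":0,"ty":0,"tz":0,"fingers":200,"roll":0},{"tx":0,"ty":0,"tz":0,"fingers":200,"roll":0}])

```text
time_s: 34.78
position: [396.1, -275.7, 96.2]
eef_rot: [0.216, 0.976, -0.0, 0.0]
contact_force: [-0.1, 0.2, -4.0]
opening: 40.0
grasp_force: 82.5
```

Emit:
send_rows(targets=[{"tx":0,"ty":0,"tz":0.8,"fingers":200,"roll":0},{"tx":0,"ty":0,"tz":0.8,"fingers":200,"roll":0},{"tx":0,"ty":0,"tz":0.8,"fingers":200,"roll":0},{"tx":0,"ty":0,"tz":0.8,"fingers":200,"roll":0},{"tx":0,"ty":0,"tz":0,"fingers":200,"roll":0},{"tx":0,"ty":0,"tz":0,"fingers":200,"roll":0}])

```text
time_s: 35.28
position: [395.5, -275.1, 63.1]
eef_rot: [0.216, 0.976, 0.001, -0.001]
contact_force: [-0.5, -0.3, -3.0]
opening: 39.7
grasp_force: 82.5
```

Emit:
send_rows(targets=[{"tx":0,"ty":0,"tz":0.8,"fingers":200,"roll":0},{"tx":0,"ty":0,"tz":0.8,"fingers":200,"roll":0},{"tx":0,"ty":0,"tz":0.8,"fingers":200,"roll":0},{"tx":0,"ty":0,"tz":0.6,"fingers":200,"roll":0},{"tx":0,"ty":0,"tz":0.2,"fingers":200,"roll":0},{"tx":0,"ty":0,"tz":0,"fingers":200,"roll":0},{"tx":0,"ty":0,"tz":0,"fingers":200,"roll":0},{"tx":0,"ty":0,"tz":0,"fingers":200,"roll":0}])

```text
time_s: 35.95
position: [396.4, -276.0, 32.5]
eef_rot: [0.216, 0.976, -0.0, 0.0]
contact_force: [-0.9, -0.3, -4.2]
opening: 39.8
grasp_force: 82.5
```

Emit:
send_rows(targets=[{"tx":0,"ty":0,"tz":0.2,"fingers":200,"roll":0},{"tx":0,"ty":0,"tz":0.2,"fingers":200,"roll":0},{"tx":0,"ty":0,"tz":0,"fingers":200,"roll":0},{"tx":0,"ty":0,"tz":0,"fingers":200,"roll":0}])

```text
time_s: 36.28
position: [396.0, -275.6, 28.1]
eef_rot: [0.216, 0.976, 0.0, -0.0]
contact_force: [0.1, 0.1, -3.3]
opening: 39.3
grasp_force: 82.5
```

Emit:
send_rows(targets=[{"tx":0,"ty":0,"tz":0.1,"fingers":200,"roll":0},{"tx":0,"ty":0,"tz":0,"fingers":200,"roll":0},{"tx":0,"ty":0,"tz":0,"fingers":200,"roll":0}])

```text
time_s: 36.53
position: [396.1, -275.8, 27.8]
eef_rot: [0.216, 0.976, 0.0, -0.0]
contact_force: [-4.1, 1.5, 4.9]
opening: 39.6
grasp_force: 83.5
```

Emit:
send_rows(targets=[{"tx":0,"ty":0,"tz":0.1,"fingers":200,"roll":0},{"tx":0,"ty":0,"tz":0,"fingers":200,"roll":0},{"tx":0,"ty":0,"tz":0,"fingers":200,"roll":0}])

```text
time_s: 36.78
position: [396.1, -275.8, 27.8]
eef_rot: [0.216, 0.976, 0.0, -0.0]
contact_force: [-6.7, 4.6, 14.6]
opening: 39.7
grasp_force: 84.5
```

Seated. Now the tacho.

Emit:
send_rows(targets=[{"tx":0,"ty":0,"tz":0,"fingers":0,"roll":0},{"tx":0,"ty":0,"tz":0,"fingers":0,"roll":0},{"tx":0,"ty":0,"tz":0,"fingers":0,"roll":0},{"tx":0,"ty":0,"tz":0,"fingers":0,"roll":0},{"tx":0,"ty":0,"tz":0,"fingers":0,"roll":0},{"tx":0,"ty":0,"tz":-2,"fingers":0,"roll":0},{"tx":0,"ty":0,"tz":-3.5,"fingers":0,"roll":0},{"tx":0,"ty":0,"tz":-4,"fingers":0,"roll":0},{"tx":0,"ty":0,"tz":-3.5,"fingers":0,"roll":0},{"tx":0,"ty":0,"tz":-2,"fingers":0,"roll":0}])

```text
time_s: 37.62
position: [397.4, -277.2, 180.7]
eef_rot: [0.216, 0.976, -0.002, 0.003]
contact_force: [-0.3, -1.5, 0.6]
opening: 85.4
grasp_force: 0.0
```

Emit:
send_rows(targets=[{"tx":-0.25,"ty":1.6,"tz":0,"fingers":0,"roll":0},{"tx":-0.58,"ty":3.7,"tz":0,"fingers":0,"roll":0},{"tx":-0.58,"ty":3.7,"tz":0,"fingers":0,"roll":0},{"tx":-0.58,"ty":3.7,"tz":0,"fingers":0,"roll":0},{"tx":-0.58,"ty":3.7,"tz":0,"fingers":0,"roll":0},{"tx":-0.58,"ty":3.7,"tz":0,"fingers":0,"roll":0},{"tx":-0.58,"ty":3.7,"tz":0,"fingers":0,"roll":0},{"tx":-0.58,"ty":3.7,"tz":0,"fingers":0,"roll":0},{"tx":-0.58,"ty":3.7,"tz":0,"fingers":0,"roll":0},{"tx":-0.58,"ty":3.7,"tz":0,"fingers":0,"roll":0},{"tx":-0.3,"ty":1.33,"tz":0,"fingers":0,"roll":0},{"tx":0,"ty":0,"tz":0,"fingers":0,"roll":0}])

```text
time_s: 38.62
position: [602.4, 31.4, 175.7]
eef_rot: [0.214, 0.977, 0.0, 0.0]
contact_force: [-0.3, -0.6, -0.3]
opening: 85.2
grasp_force: 0.0
```

Emit:
send_rows(targets=[{"tx":0,"ty":0,"tz":0,"fingers":0,"roll":0},{"tx":0,"ty":0,"tz":0,"fingers":0,"roll":0},{"tx":0,"ty":0,"tz":0,"fingers":0,"roll":0},{"tx":0,"ty":0,"tz":0,"fingers":0,"roll":0},{"tx":0,"ty":0,"tz":0,"fingers":0,"roll":0},{"tx":0,"ty":0,"tz":0,"fingers":0,"roll":0},{"tx":0,"ty":0,"tz":0,"fingers":0,"roll":0},{"tx":0,"ty":0,"tz":0,"fingers":0,"roll":0},{"tx":0,"ty":0,"tz":0,"fingers":0,"roll":0}])

```text
time_s: 39.37
position: [601.3, 28.3, 176.2]
eef_rot: [0.216, 0.976, 0.0, 0.0]
contact_force: [-0.3, -0.1, 0.1]
opening: 85.4
grasp_force: 0.0
```

```bash
python3 snap.py w14; python3 - <<'E'
from fit import *
im,s=load("w14");hsv=cv2.cvtColor(im,cv2.COLOR_BGR2HSV);M=R.from_quat(s["eef_rot"]).as_matrix()
c=(601.3,28.3);p=proj("wrist",circ(c,28,114),s);print(p.mean(0),p.min(0),p.max(0))
u,v=p.mean(0).astype(int)
print("col",hsv[v-64:v+65:4,u,:].tolist());print("row",hsv[v,u-60:u+61:4,:].tolist())
E
```

```text
[601.3  28.3 176.2] [0.2162 0.9763 0.     0.    ] 39.37 [-0.3 -0.1  0.1] 85.4 [-0.15  0.25  1.55  0.    1.34 -1.29]
[320.08229042 248.81405298] [276.41937365 206.46600957] [363.16951911 288.46060902]
col [[12, 133, 169], [13, 132, 168], [13, 128, 165], [20, 63, 142], [20, 61, 142], [20, 63, 185], [19, 65, 222], [23, 40, 249], [21, 16, 115], [21, 15, 241], [24, 15, 242], [23, 14, 243], [23, 14, 242], [24, 15, 241], [22, 16, 240], [21, 15, 236], [3, 116, 114], [2, 152, 164], [24, 15, 238], [24, 15, 239], [24, 15, 240], [23, 14, 240], [24, 15, 241], [25, 13, 240], [21, 16, 158], [23, 48, 245], [12, 142, 138], [12, 145, 93], [13, 142, 140], [12, 145, 188], [9, 78, 125], [177, 19, 146], [178, 19, 203]]
row [[13, 126, 101], [12, 133, 102], [13, 130, 100], [12, 131, 99], [13, 126, 105], [19, 68, 219], [23, 49, 244], [19, 21, 132], [23, 17, 238], [21, 15, 238], [22, 16, 239], [24, 15, 237], [22, 16, 238], [24, 16, 240], [23, 19, 231], [3, 116, 114], [6, 87, 150], [7, 68, 226], [5, 96, 224], [4, 102, 231], [4, 119, 232], [16, 35, 236], [24, 15, 240], [23, 17, 239], [18, 56, 199], [23, 43, 248], [13, 127, 159], [12, 128, 161], [13, 128, 160], [12, 124, 160], [12, 128, 159]]
```

Emit:
send_rows(targets=[{"tx":0,"ty":0.1,"tz":3,"fingers":0,"roll":0},{"tx":0,"ty":0,"tz":3,"fingers":0,"roll":0},{"tx":0,"ty":0,"tz":3,"fingers":0,"roll":0},{"tx":0,"ty":0,"tz":1.7,"fingers":0,"roll":0},{"tx":0,"ty":0,"tz":0,"fingers":0,"roll":0},{"tx":0,"ty":0,"tz":0,"fingers":0,"roll":0},{"tx":0,"ty":0,"tz":0,"fingers":0,"roll":0},{"tx":0,"ty":0,"tz":0,"fingers":180,"roll":0},{"tx":0,"ty":0,"tz":0,"fingers":180,"roll":0},{"tx":0,"ty":0,"tz":0,"fingers":180,"roll":0},{"tx":0,"ty":0,"tz":0,"fingers":180,"roll":0},{"tx":0,"ty":0,"tz":0,"fingers":180,"roll":0}], grip_force=60)

```text
time_s: 40.42
position: [603.2, 28.8, 71.4]
eef_rot: [0.216, 0.976, -0.0, 0.002]
contact_force: [-1.1, -0.8, 6.1]
opening: 53.7
grasp_force: 63.9
```

Emit:
send_rows(targets=[{"tx":0,"ty":0,"tz":0,"fingers":180,"roll":0},{"tx":0,"ty":0,"tz":0,"fingers":180,"roll":0},{"tx":0,"ty":0,"tz":0,"fingers":180,"roll":0}])

```text
time_s: 40.67
position: [603.2, 28.8, 71.4]
eef_rot: [0.216, 0.976, -0.0, 0.002]
contact_force: [-1.7, -1.4, 6.2]
opening: 54.0
grasp_force: 63.9
```

Emit:
send_rows(targets=[{"tx":0,"ty":0,"tz":-1.5,"fingers":180,"roll":0},{"tx":0,"ty":0,"tz":-2.5,"fingers":180,"roll":0},{"tx":0,"ty":0,"tz":-3,"fingers":180,"roll":0},{"tx":0,"ty":0,"tz":-2,"fingers":180,"roll":0},{"tx":0,"ty":0,"tz":-1,"fingers":180,"roll":0},{"tx":0,"ty":0,"tz":0,"fingers":180,"roll":0},{"tx":0,"ty":0,"tz":0,"fingers":180,"roll":0},{"tx":0,"ty":0,"tz":0,"fingers":180,"roll":0},{"tx":0,"ty":0,"tz":0,"fingers":180,"roll":0},{"tx":0,"ty":0,"tz":0,"fingers":180,"roll":0},{"tx":0,"ty":0,"tz":0,"fingers":180,"roll":0},{"tx":0,"ty":0,"tz":0,"fingers":180,"roll":0}])

```text
time_s: 41.67
position: [601.4, 29.4, 168.5]
eef_rot: [0.216, 0.976, -0.0, -0.001]
contact_force: [-0.3, -0.1, -3.5]
opening: 53.6
grasp_force: 64.2
```

```bash
python3 snap.py w15; python3 - <<'E'
from fit import *
im,s=load("w15");hsv=cv2.cvtColor(im,cv2.COLOR_BGR2HSV)
t=dict(position=np.zeros(3),eef_rot=[0,0,0,1])
for dx in(-3,0,3):
  for dz in(0,6):
    a=proj("wrist",circ((dx,0),28,-42.6+dz),t);print(dx,dz,a.min(0).round(0),a.max(0).round(0))
for n,m in(("enamel",(hsv[...,1]<75)&(hsv[...,2]>170)),("white",(hsv[...,1]<28)&(hsv[...,2]>215))):
  m=near(m,320,325,95).astype(np.uint8);k,l,st,ce=cv2.connectedComponentsWithStats(m);k=1+st[1:,4].argmax();print(n,st[k],ce[k])
for d in(-8,8): print([f"{r}:{hsv[r,320+d,1]}/{hsv[r,320+d,2]}" for r in range(240,410,5)])
E
```

```text
[601.4  29.4 168.5] [ 2.162e-01  9.764e-01 -0.000e+00 -6.000e-04] 41.67 [-0.3 -0.1 -3.5] 53.6 [-0.15  0.26  1.56 -0.    1.32 -1.29]
-3 0 [248. 279.] [391. 398.]
-3 6 [250. 273.] [389. 389.]
0 0 [247. 271.] [392. 393.]
0 6 [250. 265.] [389. 384.]
3 0 [246. 264.] [393. 388.]
3 6 [249. 258.] [390. 379.]
enamel [ 253  239  154  147 4304] [331.38545539 295.09200743]
white [ 272  289   97   33 1953] [320.3922171  304.36200717]
['240:70/142', '245:69/144', '250:68/109', '255:75/65', '260:64/202', '265:65/149', '270:64/222', '275:36/251', '280:43/250', '285:2/104', '290:14/244', '295:12/245', '300:11/245', '305:12/246', '310:11/246', '315:14/236', '320:22/171', '325:24/170', '330:24/168', '335:20/151', '340:18/160', '345:23/167', '350:23/165', '355:22/161', '360:22/164', '365:25/166', '370:24/169', '375:24/170', '380:51/121', '385:92/155', '390:121/124', '395:114/114', '400:120/104', '405:136/105']
['240:67/160', '245:68/162', '250:66/162', '255:69/160', '260:61/192', '265:63/169', '270:44/246', '275:37/250', '280:43/249', '285:2/105', '290:13/244', '295:13/244', '300:12/245', '305:11/245', '310:11/246', '315:26/215', '320:24/168', '325:23/170', '330:24/169', '335:169/140', '340:41/162', '345:24/168', '350:23/168', '355:22/166', '360:25/165', '365:25/166', '370:23/166', '375:23/166', '380:56/156', '385:18/143', '390:80/102', '395:111/99', '400:149/96', '405:174/95']
```

The housing is held about 2 mm toward tool −x, like the other parts. I'll carry it to the stand.

Emit:
send_rows(targets=[{"tx":0.25,"ty":-1.6,"tz":0,"fingers":180,"roll":0},{"tx":0.58,"ty":-3.7,"tz":0,"fingers":180,"roll":0},{"tx":0.58,"ty":-3.7,"tz":0,"fingers":180,"roll":0},{"tx":0.58,"ty":-3.7,"tz":0,"fingers":180,"roll":0},{"tx":0.58,"ty":-3.7,"tz":0,"fingers":180,"roll":0},{"tx":0.58,"ty":-3.7,"tz":0,"fingers":180,"roll":0},{"tx":0.58,"ty":-3.7,"tz":0,"fingers":180,"roll":0},{"tx":0.58,"ty":-3.7,"tz":0,"fingers":180,"roll":0},{"tx":0.58,"ty":-3.7,"tz":0,"fingers":180,"roll":0},{"tx":0.58,"ty":-3.7,"tz":0,"fingers":180,"roll":0},{"tx":0.32,"ty":-1.41,"tz":0,"fingers":180,"roll":0},{"tx":0,"ty":0,"tz":0,"fingers":180,"roll":0}])

```text
time_s: 42.72
position: [394.2, -278.3, 169.5]
eef_rot: [0.218, 0.976, -0.001, 0.0]
contact_force: [0.2, -0.1, -3.0]
opening: 54.0
grasp_force: 64.6
```

Emit:
send_rows(targets=[{"tx":0,"ty":0,"tz":2,"fingers":180,"roll":0},{"tx":0,"ty":0,"tz":2,"fingers":180,"roll":0},{"tx":0,"ty":0,"tz":1.5,"fingers":180,"roll":0},{"tx":0,"ty":0,"tz":0.5,"fingers":180,"roll":0},{"tx":0,"ty":0,"tz":0,"fingers":180,"roll":0},{"tx":0,"ty":0,"tz":0,"fingers":180,"roll":0},{"tx":0,"ty":0,"tz":0,"fingers":180,"roll":0},{"tx":0,"ty":0,"tz":0,"fingers":180,"roll":0},{"tx":0,"ty":0,"tz":0,"fingers":180,"roll":0},{"tx":0,"ty":0,"tz":0,"fingers":180,"roll":0},{"tx":0,"ty":0,"tz":0,"fingers":180,"roll":0}])

```text
time_s: 43.63
position: [396.1, -275.6, 109.5]
eef_rot: [0.216, 0.976, -0.0, 0.0]
contact_force: [0.2, -0.5, -3.4]
opening: 53.9
grasp_force: 64.7
```

Emit:
send_rows(targets=[{"tx":0,"ty":0,"tz":0.8,"fingers":180,"roll":0},{"tx":0,"ty":0,"tz":0.8,"fingers":180,"roll":0},{"tx":0,"ty":0,"tz":0.8,"fingers":180,"roll":0},{"tx":0,"ty":0,"tz":0.8,"fingers":180,"roll":0},{"tx":0,"ty":0,"tz":0.4,"fingers":180,"roll":0},{"tx":0,"ty":0,"tz":0,"fingers":180,"roll":0},{"tx":0,"ty":0,"tz":0,"fingers":180,"roll":0},{"tx":0,"ty":0,"tz":0,"fingers":180,"roll":0}])

```text
time_s: 44.3
position: [396.2, -275.7, 73.4]
eef_rot: [0.216, 0.976, -0.0, 0.0]
contact_force: [-0.5, -0.4, -3.2]
opening: 54.0
grasp_force: 64.7
```

Emit:
send_rows(targets=[{"tx":0,"ty":0,"tz":0.15,"fingers":180,"roll":0},{"tx":0,"ty":0,"tz":0.15,"fingers":180,"roll":0},{"tx":0,"ty":0,"tz":0,"fingers":180,"roll":0},{"tx":0,"ty":0,"tz":0,"fingers":180,"roll":0}])

```text
time_s: 44.63
position: [395.9, -275.4, 70.2]
eef_rot: [0.216, 0.976, 0.0, 0.0]
contact_force: [0.8, 0.4, -3.4]
opening: 54.3
grasp_force: 64.7
```

Emit:
send_rows(targets=[{"tx":0,"ty":0,"tz":0.1,"fingers":180,"roll":0},{"tx":0,"ty":0,"tz":0,"fingers":180,"roll":0},{"tx":0,"ty":0,"tz":0,"fingers":180,"roll":0}])

```text
time_s: 44.88
position: [396.1, -275.6, 69.5]
eef_rot: [0.216, 0.976, -0.0, 0.0]
contact_force: [0.2, -0.7, -0.2]
opening: 53.6
grasp_force: 65.0
```

One more small step to press it home, then release, rise and clear away.

Emit:
send_rows(targets=[{"tx":0,"ty":0,"tz":0.08,"fingers":180,"roll":0},{"tx":0,"ty":0,"tz":0,"fingers":180,"roll":0},{"tx":0,"ty":0,"tz":0,"fingers":180,"roll":0}])

```text
time_s: 45.13
position: [396.2, -275.6, 69.4]
eef_rot: [0.216, 0.976, -0.0, 0.0]
contact_force: [-2.5, 3.5, 6.5]
opening: 53.6
grasp_force: 65.8
```

Emit:
send_rows(targets=[{"tx":0,"ty":0,"tz":0,"fingers":0,"roll":0},{"tx":0,"ty":0,"tz":0,"fingers":0,"roll":0},{"tx":0,"ty":0,"tz":0,"fingers":0,"roll":0},{"tx":0,"ty":0,"tz":0,"fingers":0,"roll":0},{"tx":0,"ty":0,"tz":0,"fingers":0,"roll":0},{"tx":0,"ty":0,"tz":-1.5,"fingers":0,"roll":0},{"tx":0,"ty":0,"tz":-3,"fingers":0,"roll":0},{"tx":0,"ty":0,"tz":-4,"fingers":0,"roll":0},{"tx":0,"ty":0,"tz":-4,"fingers":0,"roll":0},{"tx":0,"ty":0,"tz":-2,"fingers":0,"roll":0}])

```text
time_s: 45.97
position: [397.4, -277.0, 218.6]
eef_rot: [0.216, 0.976, -0.002, 0.003]
contact_force: [0.9, 0.3, 0.0]
opening: 85.5
grasp_force: 0.0
```

Emit:
send_rows(targets=[{"tx":-2,"ty":0,"tz":0,"fingers":0,"roll":0},{"tx":-3,"ty":0,"tz":0,"fingers":0,"roll":0},{"tx":-3,"ty":0,"tz":0,"fingers":0,"roll":0},{"tx":-2,"ty":0,"tz":0,"fingers":0,"roll":0},{"tx":0,"ty":0,"tz":0,"fingers":0,"roll":0},{"tx":0,"ty":0,"tz":0,"fingers":0,"roll":0},{"tx":0,"ty":0,"tz":0,"fingers":0,"roll":0},{"tx":0,"ty":0,"tz":0,"fingers":0,"roll":0},{"tx":0,"ty":0,"tz":0,"fingers":0,"roll":0},{"tx":0,"ty":0,"tz":0,"fingers":0,"roll":0}])

```text
time_s: 46.8
position: [486.2, -317.5, 213.6]
eef_rot: [0.216, 0.976, -0.0, 0.0]
contact_force: [0.7, -0.7, -1.1]
opening: 85.5
grasp_force: 0.0
```

```bash
python3 snap.py w16; python3 - <<'E'
from fit import *
for n in("side","top"): cv2.imwrite(f"pics/{n}16.png",viewer.get_image(n)[:,:,::-1])
sd=cv2.cvtColor(cv2.imread("pics/side16.png"),cv2.COLOR_BGR2HSV);tp=cv2.cvtColor(cv2.imread("pics/top16.png"),cv2.COLOR_BGR2HSV);t0=cv2.cvtColor(cv2.imread("pics/top0.png"),cv2.COLOR_BGR2HSV)
def cyl(cam,h,mask,c,r,z0,z1):
    p=np.vstack([proj(cam,circ(c,r,z)) for z in(z0,z1)]);u,v=p.mean(0);m=near(mask(h),u,v,35).astype(np.uint8)
    k,l,st,_=cv2.connectedComponentsWithStats(m)
    if k<2: return None
    k=1+st[1:,4].argmax();return "seen",st[k][:4].tolist(),"expected",p.min(0).round().tolist(),np.ptp(p,axis=0).round().tolist()
brass=lambda h:(h[...,0]>15)&(h[...,0]<26)&(h[...,1]>110)&(h[...,2]>60)
cream=lambda h:(h[...,1]<85)&(h[...,2]>120)
org=lambda h:(h[...,0]<14)&(h[...,1]>200)
red=lambda h:((h[...,0]<6)|(h[...,0]>174))&(h[...,1]>190)
print("sleeve side",cyl("side",sd,brass,(383,310.6),22,115,175));print("sleeve top",cyl("top",tp,brass,(383,310.6),22,175,175))
print("tacho side",cyl("side",sd,cream,(397.5,-276.3),28,58,112));print("tacho top",cyl("top",tp,cream,(397.5,-276.3),28,112,112))
for h in(t0,tp): print("ring",cyl("top",h,org,(571,358),30,0,22),"jar",cyl("top",h,red,(596,124),20,115,115))
E
```

```text
[ 486.2 -317.5  213.6] [ 2.163e-01  9.763e-01 -1.000e-04  1.000e-04] 46.8 [ 0.7 -0.7 -1.1] 85.5 [-0.79  0.17  1.58 -0.    1.4  -1.92]
sleeve side ('seen', [370, 248, 22, 34], 'expected', [369.0, 248.0], [22.0, 34.0])
sleeve top ('seen', [206, 265, 25, 21], 'expected', [205.0, 263.0], [21.0, 21.0])
tacho side ('seen', [286, 165, 18, 24], 'expected', [285.0, 165.0], [18.0, 23.0])
tacho top ('seen', [459, 234, 64, 66], 'expected', [475.0, 252.0], [25.0, 25.0])
ring ('seen', [200, 191, 24, 24], 'expected', [199.0, 191.0], [26.0, 26.0]) jar ('seen', [297, 171, 16, 15], 'expected', [296.0, 172.0], [18.0, 17.0])
ring ('seen', [199, 191, 25, 24], 'expected', [199.0, 191.0], [26.0, 26.0]) jar ('seen', [297, 171, 16, 15], 'expected', [296.0, 172.0], [18.0, 17.0])
```

In the side view the sleeve and the housing match their home heights to a pixel, and the ring and jar have not moved.

```bash
python3 -c "
from plant import workorder; print(workorder.job_done())"
```

```text
the job is handed in; nothing more can be done
None
```

Both posts are built and the job is handed in at about 47 s: foot, flywheel and sleeve seated on the green spindle, foot and housing on the blue stand, jar and ring unmoved (hand-in gave no verdict).

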